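# Dose one lens of each colour onto the board with a lens spoon

## Robot

A 7-joint arm with a two-finger parallel gripper is mounted at the origin on the work surface. World frame = base frame: x ahead of the robot, y to its left, z up, the work surface at z = 0. Lengths are in m, angles in rad, forces in N, time in s.
With the tool pointing down it reaches from about 0.425 to 0.925 m from the base axis. Payload 6.8 kg.
Tool frame: the origin (TCP) lies midway between the tips of the shut fingers; the grasp point (between the pads) lies 19 mm behind it; z points along the fingers, y is the line along which they close (so a half turn about z gives the same grasp; the last joint's range is limited). The gripper opens to 85 mm and grips with 20 to 120 N. Pads are 22 mm wide; open, the fingers measure 114 mm over their backs; the gripper's body (76 mm by 85 mm) begins 54 mm behind the grasp point. The pads swing forward as they close: fully open they stand 13 mm farther back than shut.
Start: joints at [1.172, 0.477, 0.022, 1.555, -0.011, 1.109, -0.083], TCP at [0.194, -0.647, 0.231] pointing down, gripper open.
Joint ranges: [-2.96, 2.96], [-0.34, 2.1], [-1.41, 1.46], [0.24, 2.44], [-1.37, 4.51], [0.17, 1.92], [-2.96, 2.96]. Speed limits (rad/s): [2.39, 2.39, 3.14, 3.14, 3.14, 3.14, 3.14].

## Interface

Orientations are given as a unit quaternion [w, x, y, z].
In Python, from station import bot gives the robot as it stands.
- The arm moves only by the tool jog_arm, never from a script. Its argument "rows" is a list of rows, each an object of numbers: "fingers": the finger opening in mm, from 0 to 85.4; "x", "y", "z": the shift along the tool's x, y, z in mm; "ax", "ay", "az": the turn, a rotation vector about the tool's x, y, z in degrees. A call has exactly 8 rows; each row shifts and turns the commanded pose from where the row before left it, along the tool's axes as they then stand; what a row does not reach is not made up. A row lasts 1/10 s, in which the tool goes at most 50 mm and 8.59 degrees, less where a joint would pass 70% of its speed; a pose out of reach is approached as far as the arm can. A call with a gripper value outside its range is refused whole. The fingers move at their own pace and stop on an object; "force" is the grip in N (left out, the last holds). Time passes only in rows, so rows that do not move let the fingers close, or fill a call up. It gives the time, the measured TCP pose, the force, the opening and the grip force at its end, in the units of the state.
- bot.get_obs(): the state, without advancing time (a new reading comes with each control period).
- bot.read_camera(name): name is "scene" or "top" or "wrist"; returns a dict with "pixels" (480x640x3 uint8, red, green, blue), "vertical_fov" (degrees; the focal length in pixels is half the picture's height over the tangent of half this angle, whatever the lens; pixels are square), "cx", "cy" (the principal point, pixels), "dist_coeffs" ([k1, k2, p1, p2, k3] as OpenCV has them; the pictures are not rectified), "world_from_camera" (4x4, takes a point from camera to world coordinates). Camera axes: x right, y down, z forward; pixel columns grow to the right and rows downward; lengths in m; the calibration is good to about 2 mm. A picture is of the moment at which its call begins. There is no depth.
- bot.hand_in(): hands the job in; it is judged then, once.
The state is a dict: "t": time; "q": joint angles; "joint_vel": joint speeds; "joint_torque": joint torques, N m; "eef_pos": TCP position; "tool_rot": TCP orientation; "contact_force": force on the tool from outside, world axes, zero at the start; "torque": the same for the moment, N m; "gripper_width": opening from 0.0 (shut) to 1.0 (fully open); "grasp_force": force on a finger pad.
Only numpy, scipy, OpenCV 4.12 (cv2) and the standard library are available. Lean on these libraries where they do the work, as an engineer would, in place of code of your own. Each camera call takes 0.05 s, during which the arm holds its last target. There are 200 camera calls.

## Task

Using the lens spoon, scoop one orange and one blue ball lens, one at a time, out of the tray and tip each gently, from just above, into the cup of its own colour on the circuit board. The other two lenses stay in the tray; never touch a lens with the gripper or let one fall on the bench. Then lay the spoon back in the two notches of its rest and let go, leaving the torch, bottle and brush undisturbed.

Things in the scene. Friction and masses are not known exactly. Their poses are not given: they have to be found in the camera images.
- spoon: Lens spoon, 0.12 kg, steel head, black handle. Origin: underside of the head at the pocket's centre; +x out of the open mouth, z up. Head floor 2 mm thick, front lip at x = +11 mm, 38 mm wide; side cheeks 14 mm high, 26 mm apart inside, flaring to 36 mm at the lip; closed back at x = -16 mm, 16 mm high. An 8 mm round stem rises from the back to the raised handle.
- spoon_grip (a point): Middle of the spoon's handle, 100 mm behind (-x) and 50 mm above the spoon's origin. The handle is a level bar 12 mm wide (y), 14 mm high, from x = -160 to -40 mm of the spoon; grasp its width here from above, closing along the spoon's y; 31 mm of it is free on both sides between the rest's notches.
- spoon_pocket (a point): Where a lens' centre sits in the pocket, 11.5 mm above the spoon's origin (axes as the spoon's). The pocket is a square 11 x 11 mm hole through the head's floor: one ball sinks 1.5 mm into it. It rolls out over the lip once the mouth is tipped down by more than about 30 degrees (45 to 50 is sure).
- rest: Fixed grey spoon rest, base 110 (x) x 50 (y) x 8 mm, origin under its middle. Two upright plates 6 mm thick at x = -34 and +34 mm, each with a notch 20 mm wide, wider upward: bottom at z = 55 mm, prongs up to 68 mm. The spoon's handle lies in both notches along x, its head beyond the +x end, 12 mm over the bench.
- rest_seat (a point): Where the spoon's grip point lies when the spoon is home in the rest (62 mm above the rest's origin); axes as the rest's.
- tray: Fixed black lens tray, 138 (x) x 118 (y) mm outside, origin under its middle; white floor at z = 6 mm. Inside x = -65 to +65, y = -55 to +55 mm. Back wall (+x, away from the robot) and side walls 24 mm high, front wall (-x) 12 mm high. Two grooves 8 mm wide run along x at y = +27 mm (orange lenses) and -27 mm (blue lenses).
- tray_back (a point): Middle of the foot of the tray's back wall, on the floor, 65 mm in +x of the tray's origin; axes as the tray's. Balls in a groove roll only along x. A spoon slid flat on the floor toward +x over a groove drives the row against this wall and the nearer ball climbs over the lip into the pocket; keep the head within 1 mm of the floor, as a raised lip jams.
- board: Fixed green circuit board 130 x 130 mm on steel pins, top at z = 26 mm above its origin (on the bench, under its middle). Black and white relays along its +x edge up to z = 38 mm, green connector and capacitor along its -x edge up to 42 mm, corner pins up to 36 mm.
- cup_orange: Fixed orange round cup standing on the board, 18 mm high, opening 44 mm wide inside at the rim, narrowing to about 30 mm at the floor 3 mm above its origin (centre of its underside).
- cup_blue: The same cup in blue; the two cups may have changed places.
- torch: Bystander: black inspection torch standing on its head, 138 mm high, 38 mm in diameter; origin at its foot.
- bottle: Bystander: white bottle with red cap, 56 mm in diameter, 110 mm high; origin at its foot.
- brush: Bystander: flat brush with a dark wooden handle, 200 mm long, lying on the bench.
- orange_a: Orange polished glass ball lens, 22 mm in diameter, about 14 g, slippery; origin at its centre, axes mean nothing. At the start it is the one nearer the back wall (+x of the tray) of the two in its groove. Either one will do.
- orange_b: Orange polished glass ball lens, 22 mm in diameter, about 14 g, slippery; origin at its centre, axes mean nothing. At the start it is the one nearer the front of the tray of the two in its groove, 10 to 19 mm in +x of the middle of the tray. Either one will do.
- blue_a: Blue polished glass ball lens, 22 mm in diameter, about 14 g, slippery; origin at its centre, axes mean nothing. At the start it is the one nearer the back wall (+x of the tray) of the two in its groove. Either one will do.
- blue_b: Blue polished glass ball lens, 22 mm in diameter, about 14 g, slippery; origin at its centre, axes mean nothing. At the start it is the one nearer the front of the tray of the two in its groove, 10 to 19 mm in +x of the middle of the tray. Either one will do.
Not all that is in view belongs to the job. What is shaped like the tray but pink or yellow is not meant. Leave any purple look-alike of the spoon alone.

How it is judged:
On the way, in this order (a step that is already met when the one before it is completed fails the run):
1. a lens rides in the spoon's pocket, lifted clear of the tray (((distance between orange_a and spoon_pocket below 0.007 m and height (world z) of orange_a above 0.06 m) or (distance between orange_b and spoon_pocket below 0.007 m and height (world z) of orange_b above 0.06 m) or (distance between blue_a and spoon_pocket below 0.007 m and height (world z) of blue_a above 0.06 m) or (distance between blue_b and spoon_pocket below 0.007 m and height (world z) of blue_b above 0.06 m))), for 0.1 s.
2. the first lens lies in the cup of its colour (((horizontal distance between orange_a and cup_orange below 0.012 m and z of orange_a in the frame of cup_orange between 0.006 and 0.022 m) or (horizontal distance between orange_b and cup_orange below 0.012 m and z of orange_b in the frame of cup_orange between 0.006 and 0.022 m) or (horizontal distance between blue_a and cup_blue below 0.012 m and z of blue_a in the frame of cup_blue between 0.006 and 0.022 m) or (horizontal distance between blue_b and cup_blue below 0.012 m and z of blue_b in the frame of cup_blue between 0.006 and 0.022 m))), for 0.2 s.
At the end, for the whole second after the job is handed in: One lens of each colour lies in its cup (within 12 mm of the axis, at most 4 mm above the rim level), the other two in the tray, the spoon level in both notches of its rest (grip within 20 mm of the seat, in line within 0.2 rad, tilt under 0.15 rad), all at rest ((((horizontal distance between orange_a and cup_orange below 0.012 m and z of orange_a in the frame of cup_orange between 0.006 and 0.022 m) and (x of orange_b in the frame of tray between -0.066 and 0.066 m and y of orange_b in the frame of tray between -0.056 and 0.056 m and z of orange_b in the frame of tray below 0.03 m)) or ((horizontal distance between orange_b and cup_orange below 0.012 m and z of orange_b in the frame of cup_orange between 0.006 and 0.022 m) and (x of orange_a in the frame of tray between -0.066 and 0.066 m and y of orange_a in the frame of tray between -0.056 and 0.056 m and z of orange_a in the frame of tray below 0.03 m))) and (((horizontal distance between blue_a and cup_blue below 0.012 m and z of blue_a in the frame of cup_blue between 0.006 and 0.022 m) and (x of blue_b in the frame of tray between -0.066 and 0.066 m and y of blue_b in the frame of tray between -0.056 and 0.056 m and z of blue_b in the frame of tray below 0.03 m)) or ((horizontal distance between blue_b and cup_blue below 0.012 m and z of blue_b in the frame of cup_blue between 0.006 and 0.022 m) and (x of blue_a in the frame of tray between -0.066 and 0.066 m and y of blue_a in the frame of tray between -0.056 and 0.056 m and z of blue_a in the frame of tray below 0.03 m))) and horizontal distance between spoon_grip and rest_seat below 0.02 m and z of spoon_grip in the frame of rest between 0.056 and 0.07 m and angle between spoon's own z axis and vertical below 0.15 rad and angle between the x axis of spoon and the x axis of rest, either way round below 0.2 rad and linear speed of each of orange_a, orange_b, blue_a, blue_b, spoon below 0.03 m/s); the robot touches nothing.
It fails at once if the gripper or arm touches a lens (contact force between any of the fingers, the arm and orange_a above 0.3 N or contact force between any of the fingers, the arm and orange_b above 0.3 N or contact force between any of the fingers, the arm and blue_a above 0.3 N or contact force between any of the fingers, the arm and blue_b above 0.3 N).
It fails at once if a lens falls onto the bench (height (world z) of any of orange_a, orange_b, blue_a, blue_b below 0.013 m).
It fails at once if a lens is dropped or thrown into a cup (faster than 1 m/s within 50 mm of the cup, as after a fall of 5 cm) ((linear speed of orange_a above 1 m/s and distance between orange_a and cup_orange below 0.05 m) or (linear speed of orange_a above 1 m/s and distance between orange_a and cup_blue below 0.05 m) or (linear speed of orange_b above 1 m/s and distance between orange_b and cup_orange below 0.05 m) or (linear speed of orange_b above 1 m/s and distance between orange_b and cup_blue below 0.05 m) or (linear speed of blue_a above 1 m/s and distance between blue_a and cup_orange below 0.05 m) or (linear speed of blue_a above 1 m/s and distance between blue_a and cup_blue below 0.05 m) or (linear speed of blue_b above 1 m/s and distance between blue_b and cup_orange below 0.05 m) or (linear speed of blue_b above 1 m/s and distance between blue_b and cup_blue below 0.05 m)).
It fails at once if torch, bottle or brush moved by more than 30 mm (distance of any of torch, bottle, brush from where it was at the start of the episode above 0.03 m).
It also fails if it takes over 72 s, if anything falls off the work surface, if the arm or the gripper's body presses on something with over 40 N, if the wrist force passes 120 N, or if a joint passes its speed limit or range.

## Working session

There is one attempt and no reset: what is moved stays moved. The work goes in short steps, Python scripts to look and compute and a tool call to move; the robot and the scene stay as the last step left them, time stands still between calls to the robot, and variables do not carry over. Pictures are saved under pics/ and viewed, at most 10 in all, crops included, and the job is handed in when it is done.

Besides the shell and the picture viewer there is one more tool, called after "Request:" by a JSON object that holds its "fn" and its "kwargs". jog_arm: Moves the arm, as the interface text tells. Its arguments: {"type":"object","properties":{"rows":{"type":"array","items":{"type":"object","properties":{"fingers":{"type":"number"},"x":{"type":"number"},"y":{"type":"number"},"z":{"type":"number"},"ax":{"type":"number"},"ay":{"type":"number"},"az":{"type":"number"}}}},"force":{"type":"number"}},"required":["rows"]}

```bash
ls; mkdir -p pics; cat > h.py <<'E'
import numpy as np, cv2, json
from station import bot
def shot(n,f):
    c=bot.read_camera(n); p=c.pop("pixels"); cv2.imwrite(f"pics/{f}.png",p[:,:,::-1])
    c={k:(np.array(v).tolist() if not isinstance(v,(int,float)) else v) for k,v in c.items()}
    json.dump(c,open(f"pics/{f}.json","w")); return p,c
def K(c):
    f=240/np.tan(np.radians(c["vertical_fov"])/2); return np.array([[f,0,c["cx"]],[0,f,c["cy"]],[0,0,1]])
def px2w(f,uv,z):
    c=json.load(open(f"pics/{f}.json")); T=np.array(c["world_from_camera"])
    n=cv2.undistortPoints(np.array([[uv]],float),K(c),np.array(c["dist_coeffs"]))[0,0]
    d=T[:3,:3]@[n[0],n[1],1]; o=T[:3,3]; return o+d*(z-o[2])/d[2]
def w2px(f,P):
    c=json.load(open(f"pics/{f}.json")); T=np.linalg.inv(np.array(c["world_from_camera"]))
    P=np.atleast_2d(P).astype(float); r=cv2.Rodrigues(T[:3,:3])[0]
    return cv2.projectPoints(P,r,T[:3,3],K(c),np.array(c["dist_coeffs"]))[0][:,0]
E
python3 - <<'E'
from h import *
for n in("scene","top"):
    p,c=shot(n,n+"0"); print(c)
print(bot.get_obs())
E
```

```text
pics
{'vertical_fov': 46.32324107777992, 'cx': 314.29045870766356, 'cy': 242.30420869118373, 'dist_coeffs': [0.008149776371656538, 0.0, 0.0, 0.0, 0.0], 'world_from_camera': [[-0.6221550966032775, 0.5974278578209218, -0.5059673808360289, 1.1128188987001164], [0.7828195351230627, 0.48363681925217306, -0.39152139468150804, 0.4249080400821203], [0.010798666597256958, -0.6396681809838173, -0.7685753099316788, 0.9430316570351652], [0.0, 0.0, 0.0, 1.0]]}
{'vertical_fov': 44.779272814008486, 'cx': 319.50385513307396, 'cy': 241.20397584513339, 'dist_coeffs': [0.04873959396092138, 0.0, 0.0, 0.0, 0.0], 'world_from_camera': [[-0.007298069839215776, -0.9958589801343223, 0.09061804380171455, 0.45118048111827874], [-0.9999607772085007, 0.006813187730730666, -0.005659020897394596, -0.01027675105944342], [0.00501818903522558, -0.09065578943880721, -0.9958696428850684, 1.2592053227108573], [0.0, 0.0, 0.0, 1.0]]}
{'t': 0.1, 'q': array([ 1.1718926 ,  0.47772951,  0.02235474,  1.55632587, -0.01149858,
        1.1092806 , -0.08310819]), 'joint_vel': array([-0.00074312, -0.00132242,  0.00106352, -0.00223299, -0.00034657,
       -0.00015148,  0.00091827]), 'joint_torque': array([ 4.48134087e-03, -5.97756636e+01,  1.61390372e+00, -2.81955886e+01,
        1.29122066e-02,  4.96985522e-03, -3.44791511e-05]), 'eef_pos': array([ 0.19337334, -0.64617096,  0.23042635]), 'tool_rot': array([-7.87608927e-04,  9.89447292e-01,  1.44891009e-01, -1.78033554e-04]), 'contact_force': array([-0.10989316, -1.21528793,  0.35158776]), 'torque': array([-0.0417064 , -0.0277237 ,  0.01850955]), 'grasp_force': 0.0, 'gripper_width': 1.0000848836522822}
```

View pics/top0.png

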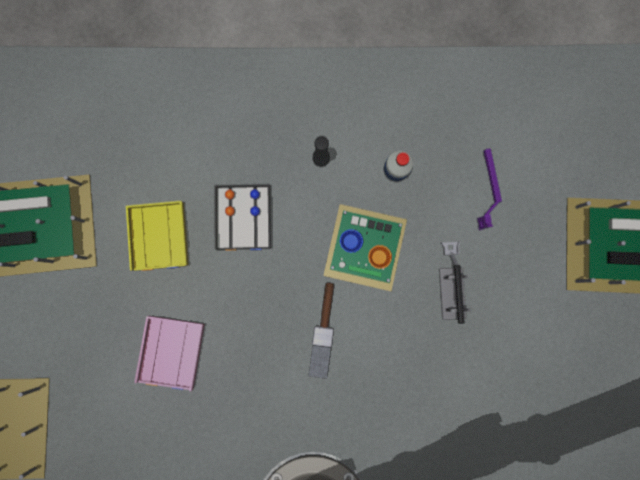

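View pics/scene0.png

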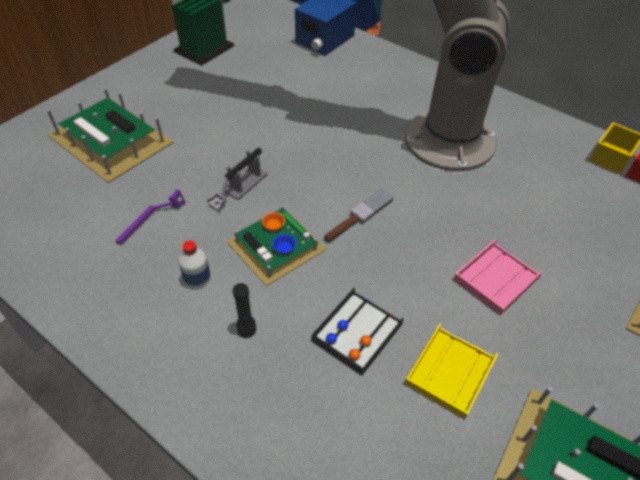

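Candidates: spoon — black/steel on the grey rest, top (455,290), versus purple look-alike (490,190): choose the former. Tray — white floor with black rim at (243,217), versus yellow (156,236) and pink (170,352): choose the white one. Board — with cups at (365,247), versus cupless boards at the picture sides. Check in one close crop.

```bash
python3 - <<'E'
from h import *
p=cv2.imread("pics/top0.png")
def crop(x,y,w,h,s=4):
    im=cv2.resize(p[y:y+h,x:x+w],None,fx=s,fy=s,interpolation=cv2.INTER_CUBIC)
    for i in range(0,w,10): cv2.line(im,(i*s,0),(i*s,8 if (x+i)%50 else 20),(0,255,255),1)
    for i in range(0,h,10): cv2.line(im,(0,i*s),(8 if (y+i)%50 else 20,i*s),(0,255,255),1)
    return im
cv2.imwrite("pics/crop0.png",np.hstack([crop(210,180,65,100),crop(320,200,90,100),crop(435,235,45,100)]))
E
```

```text
(no output)
```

View pics/crop0.png

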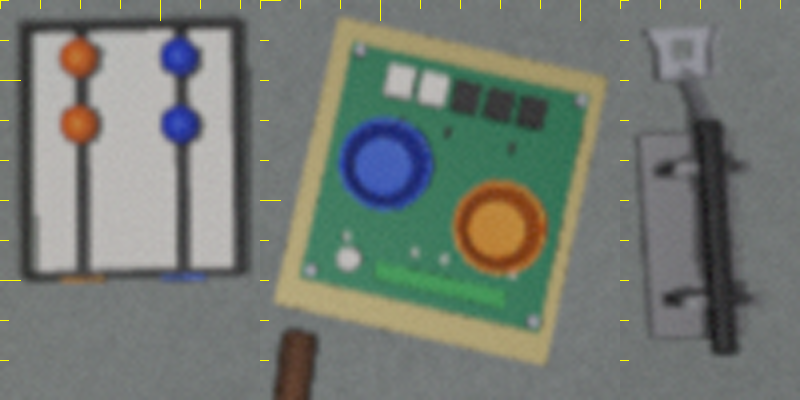

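The crop confirms the choices: the spoon lies in its rest (handle top from (457,265) to (461,323), head at about (450,248)), orange balls on the left groove, blue on the right, blue cup at (351,241), orange cup at (380,257).

```bash
python3 - <<'E'
from h import *
f="top0"; g=lambda u,v,z:px2w(f,(u,v),z)
a=g(435+88/4,235+122/4,.069); b=g(435+105/4,235+352/4,.069)
print("handle",a,b,"len",np.linalg.norm(a-b),"mid",(a+b)/2,"yaw deg",np.degrees(np.arctan2(*(a-b)[[1,0]])))
# rest base corners (left side) z=.008
print("rest L", g(435+17/4,235+133/4,.008),g(435+33/4,235+337/4,.008))
print("lip",g(435+62/4,235+28/4,.014))
# tray outer corners; back at z .024, front .012
T=[g(210+22/4,180+20/4,.024),g(210+242/4,180+20/4,.024),g(210+246/4,180+272/4,.012),g(210+25/4,180+278/4,.012)]
print("tray",np.round(T,4),"w",np.linalg.norm(T[0]-T[1]),np.linalg.norm(T[1]-T[2]))
for n,u,v in(("oa",78,58),("ob",79,124),("ba",180,57),("bb",180,124)): print(n,g(210+u/4,180+v/4,.017))
for n,u,v in(("cb",385,164),("co",499,227)): print(n,g(320+(u-260)/4,200+v/4,.044))
C=[g(320+(u-260)/4,200+v/4,.026) for u,v in((340,18),(607,78),(545,362),(277,303))]; print("board",np.round(C,4),np.mean(C,0),np.linalg.norm(C[0]-C[1]))
print("torch",g(322,158,.0),g(321,143,.138),"bottle",g(399,172,0),g(403,159,.11),"brush",g(329,284,.01))
E
```

```text
handle [ 0.50778392 -0.29722827  0.069     ] [ 0.39158329 -0.30220936  0.069     ] len 0.11630734104056561 mid [ 0.4496836  -0.29971882  0.069     ] yaw deg 2.4545584253395285
rest L [ 0.50501961 -0.27382963  0.008     ] [ 0.39659014 -0.27930667  0.008     ]
lip [ 0.56085283 -0.29808266  0.014     ]
tray [[0.686  0.2046 0.024 ]
 [0.6854 0.0869 0.024 ]
 [0.5507 0.0857 0.012 ]
 [0.5483 0.2039 0.012 ]] w 0.11761332041744764 0.13517061698889013
oa [0.66645581 0.17560899 0.017     ]
ob [0.63063975 0.17486982 0.017     ]
ba [0.66670499 0.12084489 0.017     ]
bb [0.6303203  0.12077135 0.017     ]
cb [ 0.5617308  -0.08368903  0.044     ]
co [ 0.52828028 -0.1428209   0.044     ]
board [[ 0.6419 -0.0617  0.026 ]
 [ 0.6086 -0.2036  0.026 ]
 [ 0.458  -0.1678  0.026 ]
 [ 0.49   -0.0268  0.026 ]] [ 0.54961533 -0.11496671  0.026     ] 0.14580442515007028
torch [ 0.74925717 -0.02425517  0.        ] [ 0.74644562 -0.02099078  0.138     ] bottle [ 0.71689412 -0.19280626  0.        ] [ 0.72002311 -0.18534212  0.11      ] brush [ 0.4728192  -0.03701134  0.01      ]
```

Request:
{"fn": "jog_arm", "kwargs": {"rows": [{"az":7.1,"fingers":50},{"az":7.1},{"x":22.6,"y":-28},{"x":22.6,"y":-28},{"x":22.6,"y":-28},{"x":22.6,"y":-28},{"x":22.6,"y":-28},{"x":22.6,"y":-28}]}}

```text
invalid input
```

Request:
{"fn": "jog_arm", "kwargs": {"rows": [{"x":22.6,"y":-28},{"x":22.6,"y":-28},{"x":22.6,"y":-28},{"x":22.6,"y":-28},{"x":22.6,"y":-28},{"x":22.6,"y":-28},{"z":10},{}]}}

```text
invalid input
```

```bash
cat >> h.py <<'E'
from scipy.spatial.transform import Rotation as R
def st():
    o=bot.get_obs(); w,x,y,z=o["tool_rot"]; r=R.from_quat([x,y,z,w]); M=r.as_matrix()
    print("t",round(o["t"],2),"pos",np.round(o["eef_pos"],4),"xaxis",np.round(M[:,0],3),"z",np.round(M[:,2],3),"yaw",round(np.degrees(np.arctan2(M[1,0],M[0,0])),2),"q",np.round(o["q"],3),"F",np.round(o["contact_force"],1),"w",round(85.4*o["gripper_width"],1),"gf",round(o["grasp_force"],1))
    open("fk.txt","a").write(json.dumps([np.array(o["q"]).tolist(),np.array(o["eef_pos"]).tolist(),M.tolist()])+"\n")
    return np.array(o["eef_pos"]),M
def go(t,p=None,M=None):
    if p is None:p,M=st()
    d=M.T@(np.array(t)-p)*1000; print("tool mm",np.round(d,1)); return d
E
python3 - <<'E'
from h import *
st(); shot("wrist","w1")
print(w2px("w1",[[.5496-.1,-.2997,.069],[.5078,-.297,.069],[.3916,-.3022,.069],[.4837,-.2985,.068],[.4157,-.301,.068]]))
E
```

```text
t 0.1 pos [ 0.1934 -0.6462  0.2304] xaxis [ 0.958  0.287 -0.   ] z [-0.001  0.002 -1.   ] yaw 16.66 q [ 1.172  0.478  0.022  1.556 -0.011  1.109 -0.083] F [-0.1 -1.2  0.4] w 85.4 gf 0.0
[[ -18.60333685 -216.98691175]
 [   5.01250165 -279.95923696]
 [ -30.52196001 -138.81314821]
 [  -5.56094243 -256.47246177]
 [ -25.78619348 -171.36149428]]
```

View pics/w1.png

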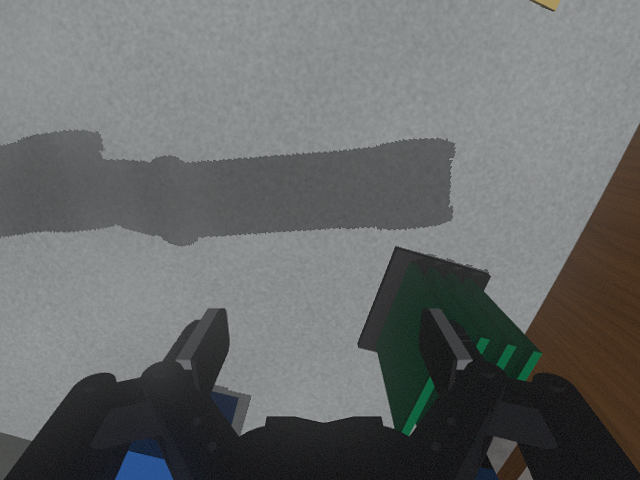

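The move was refused, so this shows only the bench below the start pose. I'll retry with complete rows.

Request:
{"fn": "jog_arm", "kwargs": {"rows": [{"fingers":50,"x":0,"y":0,"z":0,"ax":0,"ay":0,"az":7.1},{"fingers":50,"x":0,"y":0,"z":0,"ax":0,"ay":0,"az":7.1},{"fingers":50,"x":22.6,"y":-28,"z":0,"ax":0,"ay":0,"az":0},{"fingers":50,"x":22.6,"y":-28,"z":0,"ax":0,"ay":0,"az":0},{"fingers":50,"x":22.6,"y":-28,"z":0,"ax":0,"ay":0,"az":0},{"fingers":50,"x":22.6,"y":-28,"z":0,"ax":0,"ay":0,"az":0},{"fingers":50,"x":22.6,"y":-28,"z":0,"ax":0,"ay":0,"az":0},{"fingers":50,"x":22.6,"y":-28,"z":0,"ax":0,"ay":0,"az":0}]}}

```text
t: 0.95
eef_pos: [0.3224, -0.4716, 0.2311]
tool_rot: [-0.0, 1.0, 0.021, -0.0]
contact_force: [1.1, 0.2, 0.5]
gripper_width: 0.593
grasp_force: 0.0
```

Request:
{"fn": "jog_arm", "kwargs": {"rows": [{"fingers":50,"x":22.6,"y":-28,"z":0,"ax":0,"ay":0,"az":0},{"fingers":50,"x":22.6,"y":-28,"z":0,"ax":0,"ay":0,"az":0},{"fingers":50,"x":22.6,"y":-28,"z":0,"ax":0,"ay":0,"az":0},{"fingers":50,"x":22.6,"y":-28,"z":0,"ax":0,"ay":0,"az":0},{"fingers":50,"x":22.6,"y":-28,"z":0,"ax":0,"ay":0,"az":0},{"fingers":50,"x":10,"y":-26,"z":20,"ax":0,"ay":0,"az":0},{"fingers":50,"x":0,"y":0,"z":30,"ax":0,"ay":0,"az":0},{"fingers":50,"x":0,"y":0,"z":0,"ax":0,"ay":0,"az":0}]}}

```text
t: 1.75
eef_pos: [0.4356, -0.2996, 0.1781]
tool_rot: [-0.002, 1.0, 0.023, -0.003]
contact_force: [-0.4, 0.0, -0.2]
gripper_width: 0.586
grasp_force: 0.0
```

```bash
python3 - <<'E'
from h import *
st(); shot("wrist","w2")
print(w2px("w2",[[.5496-.1,-.2997,.069],[.5078,-.297,.069],[.3916,-.3022,.069],[.4837,-.2985,.068],[.4157,-.301,.068]]))
E
```

```text
t 1.75 pos [ 0.4356 -0.2996  0.1781] xaxis [ 0.999  0.045 -0.006] z [-0.006  0.004 -1.   ] yaw 2.59 q [ 0.572  0.306 -0.105  1.948  0.04   0.897 -1.079] F [-0.4  0.  -0.2] w 50.0 gf 0.0
[[325.81771435 220.7963905 ]
 [325.88691517 142.71385005]
 [325.52010943 288.23735365]
 [326.36806536 176.21968266]
 [325.43817801 260.90031444]]
```

View pics/w2.png

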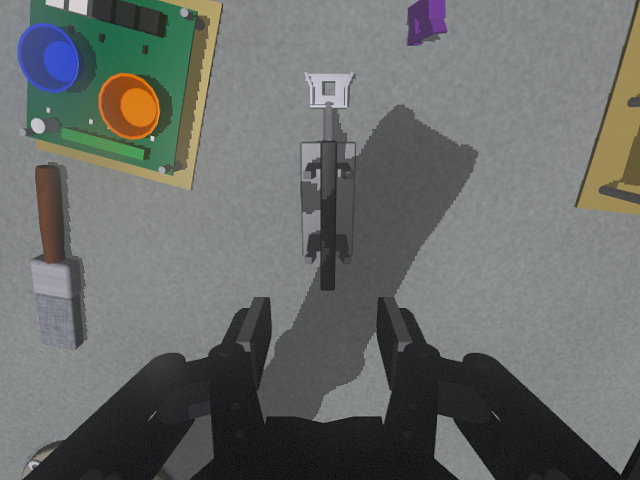

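The wrist picture shows the handle from (328,142) to (328,289), about 2 px right of prediction; grip sits between the plates.

```bash
python3 - <<'E'
from h import *
a=px2w("w2",(328,142),.069);b=px2w("w2",(328,289),.069);m=(a+b)/2
print(a,b,np.degrees(np.arctan2(*(a-b)[[1,0]])),m,"head hole",px2w("w2",(328.5,89),.013))
go([m[0],m[1],.042])
E
```

```text
[ 0.50836518 -0.29849301  0.069     ] [ 0.39099103 -0.3042917   0.069     ] 2.8283116718186556 [ 0.4496781  -0.30139235  0.069     ] head hole [ 0.54879783 -0.29740701  0.013     ]
t 1.8 pos [ 0.4362 -0.3012  0.1799] xaxis [ 0.999  0.043 -0.004] z [-0.004  0.002 -1.   ] yaw 2.48 q [ 0.573  0.305 -0.104  1.945  0.04   0.898 -1.079] F [-0.2 -0.3  0.1] w 50.1 gf 0.0
tool mm [ 14.    1.1 137.9]
```

Request:
{"fn": "jog_arm", "kwargs": {"force": 60, "rows": [{"fingers":50,"x":14,"y":1,"z":20,"ax":0,"ay":0,"az":0},{"fingers":50,"x":0,"y":0,"z":30,"ax":0,"ay":0,"az":0},{"fingers":50,"x":0,"y":0,"z":30,"ax":0,"ay":0,"az":0},{"fingers":50,"x":0,"y":0,"z":28,"ax":0,"ay":0,"az":0},{"fingers":50,"x":0,"y":0,"z":20,"ax":0,"ay":0,"az":0},{"fingers":50,"x":0,"y":0,"z":10,"ax":0,"ay":0,"az":0},{"fingers":50,"x":0,"y":0,"z":0,"ax":0,"ay":0,"az":0},{"fingers":50,"x":0,"y":0,"z":0,"ax":0,"ay":0,"az":0}]}}

```text
t: 2.6
eef_pos: [0.4523, -0.3032, 0.0445]
tool_rot: [0.001, 1.0, 0.021, 0.001]
contact_force: [-1.0, -0.3, 0.2]
gripper_width: 0.583
grasp_force: 0.0
```

```bash
python3 - <<'E'
from h import *
go([.4497,-.3014,.042])
E
```

```text
t 2.6 pos [ 0.4523 -0.3032  0.0445] xaxis [0.999 0.042 0.001] z [ 0.001 -0.001 -1.   ] yaw 2.41 q [ 0.549  0.52  -0.093  2.005  0.08   0.619 -1.125] F [-1.  -0.3  0.2] w 49.8 gf 0.0
tool mm [-2.5 -1.9  2.5]
```

Request:
{"fn": "jog_arm", "kwargs": {"force": 60, "rows": [{"fingers":50,"x":-2.5,"y":-2,"z":2.5,"ax":0,"ay":0,"az":0},{"fingers":50,"x":0,"y":0,"z":0,"ax":0,"ay":0,"az":0},{"fingers":20,"x":0,"y":0,"z":0,"ax":0,"ay":0,"az":0},{"fingers":16,"x":0,"y":0,"z":0,"ax":0,"ay":0,"az":0},{"fingers":5,"x":0,"y":0,"z":0,"ax":0,"ay":0,"az":0},{"fingers":5,"x":0,"y":0,"z":0,"ax":0,"ay":0,"az":0},{"fingers":5,"x":0,"y":0,"z":0,"ax":0,"ay":0,"az":0},{"fingers":5,"x":0,"y":0,"z":0,"ax":0,"ay":0,"az":0}]}}

```text
t: 3.4
eef_pos: [0.4493, -0.3005, 0.0412]
tool_rot: [0.0, 1.0, 0.021, 0.0]
contact_force: [-1.2, 0.8, 5.4]
gripper_width: 0.125
grasp_force: 58.6
```

```bash
python3 - <<'E'
from h import *
st()
E
```

```text
t 3.4 pos [ 0.4493 -0.3005  0.0412] xaxis [0.999 0.043 0.   ] z [ 0. -0. -1.] yaw 2.45 q [ 0.548  0.521 -0.093  2.014  0.081  0.609 -1.127] F [-1.2  0.8  5.4] w 10.7 gf 58.6
```

Request:
{"fn": "jog_arm", "kwargs": {"rows": [{"fingers":5,"x":0,"y":0,"z":-10,"ax":0,"ay":0,"az":0},{"fingers":5,"x":0,"y":0,"z":-20,"ax":0,"ay":0,"az":0},{"fingers":5,"x":0,"y":0,"z":-30,"ax":0,"ay":0,"az":0},{"fingers":5,"x":0,"y":0,"z":-30,"ax":0,"ay":0,"az":2},{"fingers":5,"x":5,"y":-20,"z":-20,"ax":0,"ay":0,"az":0},{"fingers":5,"x":5,"y":-40,"z":0,"ax":0,"ay":0,"az":0},{"fingers":5,"x":5,"y":-40,"z":0,"ax":0,"ay":0,"az":0},{"fingers":5,"x":5,"y":-40,"z":0,"ax":0,"ay":0,"az":0}]}}

```text
t: 4.2
eef_pos: [0.4678, -0.1589, 0.1514]
tool_rot: [0.0, 1.0, 0.004, 0.0]
contact_force: [0.7, -0.3, -1.7]
gripper_width: 0.128
grasp_force: 58.6
```

Request:
{"fn": "jog_arm", "kwargs": {"rows": [{"fingers":5,"x":4,"y":-40,"z":0,"ax":0,"ay":0,"az":0},{"fingers":5,"x":4,"y":-40,"z":0,"ax":0,"ay":0,"az":0},{"fingers":5,"x":4,"y":-40,"z":0,"ax":0,"ay":0,"az":0},{"fingers":5,"x":4,"y":-40,"z":0,"ax":0,"ay":0,"az":0},{"fingers":5,"x":4,"y":-40,"z":0,"ax":0,"ay":0,"az":0},{"fingers":5,"x":4,"y":-40,"z":0,"ax":0,"ay":0,"az":0},{"fingers":5,"x":4,"y":-40,"z":0,"ax":0,"ay":0,"az":0},{"fingers":5,"x":0,"y":-20,"z":0,"ax":0,"ay":0,"az":0}]}}

```text
t: 5.0
eef_pos: [0.4934, 0.1443, 0.1514]
tool_rot: [-0.001, 1.0, 0.006, 0.0]
contact_force: [0.2, 0.7, -1.4]
gripper_width: 0.13
grasp_force: 58.6
```

Request:
{"fn": "jog_arm", "kwargs": {"rows": [{"fingers":5,"x":0,"y":-32,"z":0,"ax":0,"ay":0,"az":0},{"fingers":5,"x":0,"y":0,"z":20,"ax":0,"ay":0,"az":0},{"fingers":5,"x":0,"y":0,"z":20,"ax":0,"ay":0,"az":0},{"fingers":5,"x":0,"y":0,"z":20,"ax":0,"ay":0,"az":0},{"fingers":5,"x":0,"y":0,"z":0,"ax":0,"ay":0,"az":0},{"fingers":5,"x":0,"y":0,"z":0,"ax":0,"ay":0,"az":0},{"fingers":5,"x":0,"y":0,"z":0,"ax":0,"ay":0,"az":0},{"fingers":5,"x":0,"y":0,"z":0,"ax":0,"ay":0,"az":0}]}}

```text
t: 5.8
eef_pos: [0.494, 0.1722, 0.092]
tool_rot: [-0.0, 1.0, 0.004, 0.001]
contact_force: [-0.0, -0.7, -0.4]
gripper_width: 0.129
grasp_force: 58.6
```

```bash
python3 - <<'E'
from h import *
p,M=st(); shot("wrist","w3")
go([.495,.175,.0455],p,M)
ty=lambda x,y,z:[.6172+x,.1451+y,z]
P=dict(oa=[.6665,.1756,.0163],ob=[.6306,.1749,.0163],ba=[.6667,.1208,.0163],bb=[.6303,.1208,.0163],BL=ty(.069,.059,.024),BR=ty(.069,-.059,.024),FL=ty(-.069,.059,.012),FR=ty(-.069,-.059,.012))
for k,v in P.items(): print(k,np.round(w2px("w3",v)[0],1))
for n,x,y,z in(("spoonorig",.1,0,-.0292),("lipL",.111,.019,-.0272),("lipR",.111,-.019,-.0272)):
    print(n,np.round(w2px("w3",p+M@np.array([x,-y,-z]))[0],1))
E
```

```text
t 5.8 pos [0.494  0.1722 0.092 ] xaxis [1.    0.008 0.002] z [ 0.002  0.001 -1.   ] yaw 0.44 q [-0.223  0.429 -0.284  2.021  0.18   0.712 -2.183] F [-0.  -0.7 -0.4] w 11.0 gf 58.6
tool mm [ 0.9 -2.8 46.5]
oa [321.1 -40.7]
ob [321.9  31.4]
ba [420.8 -39.1]
bb [415.8  33.6]
BL [265.8 -90.9]
BR [493.1 -85.1]
FL [276.6 174.2]
FR [455.6 176. ]
spoonorig [325.   91.3]
lipL [283.5  65.2]
lipR [366.5  65.3]
```

View pics/w3.png

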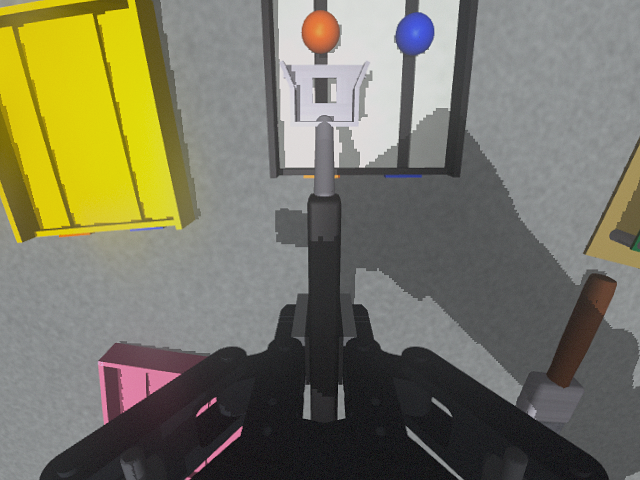

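The hole sits at (326,90) as predicted, and the orange ball at (320,32) in the groove; blue ball at (415,34). Alignment good to ~1 mm. Descending behind the orange row.

Request:
{"fn": "jog_arm", "kwargs": {"rows": [{"fingers":5,"x":1,"y":-2.4,"z":15,"ax":0,"ay":0,"az":0},{"fingers":5,"x":0,"y":0,"z":15,"ax":0,"ay":0,"az":0},{"fingers":5,"x":0,"y":0,"z":15,"ax":0,"ay":0,"az":0},{"fingers":5,"x":0,"y":0,"z":9,"ax":0,"ay":0,"az":0},{"fingers":5,"x":0,"y":0,"z":0,"ax":0,"ay":0,"az":0},{"fingers":5,"x":0,"y":0,"z":0,"ax":0,"ay":0,"az":0},{"fingers":5,"x":0,"y":0,"z":1,"ax":0,"ay":0,"az":0},{"fingers":5,"x":0,"y":0,"z":0,"ax":0,"ay":0,"az":0}]}}

```text
t: 6.65
eef_pos: [0.4944, 0.1745, 0.0362]
tool_rot: [-0.0, 1.0, 0.004, 0.0]
contact_force: [0.7, 0.2, 0.3]
gripper_width: 0.129
grasp_force: 58.6
```

```bash
python3 - <<'E'
from h import *
st(); print(px2w("w3",(320,32),.0163),px2w("w3",(415,34),.0163))
E
```

```text
t 6.65 pos [0.4944 0.1745 0.0362] xaxis [1.    0.008 0.001] z [ 0.001  0.    -1.   ] yaw 0.45 q [-0.253  0.522 -0.256  2.045  0.225  0.6   -2.225] F [0.7 0.2 0.3] w 11.0 gf 58.6
[0.63030311 0.17600985 0.0163    ] [0.63005828 0.1212436  0.0163    ]
```

Request:
{"fn": "jog_arm", "kwargs": {"rows": [{"fingers":5,"x":0,"y":0,"z":0.5,"ax":0,"ay":0,"az":0},{"fingers":5,"x":0,"y":0,"z":0.4,"ax":0,"ay":0,"az":0},{"fingers":5,"x":0,"y":0,"z":0,"ax":0,"ay":0,"az":0},{"fingers":5,"x":0,"y":0,"z":0,"ax":0,"ay":0,"az":0},{"fingers":5,"x":0,"y":0,"z":0,"ax":0,"ay":0,"az":0},{"fingers":5,"x":0,"y":0,"z":0,"ax":0,"ay":0,"az":0},{"fingers":5,"x":0,"y":0,"z":0,"ax":0,"ay":0,"az":0},{"fingers":5,"x":0,"y":0,"z":0,"ax":0,"ay":0,"az":0}]}}

```text
t: 7.45
eef_pos: [0.4942, 0.1744, 0.0349]
tool_rot: [0.0, 1.0, 0.004, -0.0]
contact_force: [-1.0, -0.3, 0.8]
gripper_width: 0.125
grasp_force: 58.8
```

```bash
python3 - <<'E'
from h import *
st()
E
```

```text
t 7.45 pos [0.4942 0.1744 0.0349] xaxis [ 1.     0.008 -0.   ] z [-0. -0. -1.] yaw 0.46 q [-0.254  0.524 -0.255  2.045  0.226  0.599 -2.226] F [-1.  -0.3  0.8] w 10.7 gf 58.8
```

Request:
{"fn": "jog_arm", "kwargs": {"rows": [{"fingers":5,"x":2,"y":-0.3,"z":0.2,"ax":0,"ay":0,"az":0},{"fingers":5,"x":6,"y":0,"z":0,"ax":0,"ay":0,"az":0},{"fingers":5,"x":6,"y":0,"z":0,"ax":0,"ay":0,"az":0},{"fingers":5,"x":6,"y":0,"z":0,"ax":0,"ay":0,"az":0},{"fingers":5,"x":6,"y":0,"z":0,"ax":0,"ay":0,"az":0},{"fingers":5,"x":6,"y":0,"z":0,"ax":0,"ay":0,"az":0},{"fingers":5,"x":6,"y":0,"z":0,"ax":0,"ay":0,"az":0},{"fingers":5,"x":4,"y":0,"z":0,"ax":0,"ay":0,"az":0}]}}

```text
t: 8.25
eef_pos: [0.5368, 0.175, 0.0347]
tool_rot: [-0.0, 1.0, 0.004, 0.0]
contact_force: [-2.6, -0.0, 2.1]
gripper_width: 0.132
grasp_force: 59.1
```

```bash
python3 - <<'E'
from h import *
st()
E
```

```text
t 8.25 pos [0.5368 0.175  0.0347] xaxis [1.    0.008 0.   ] z [ 0.  0. -1.] yaw 0.45 q [-0.231  0.571 -0.251  1.95   0.224  0.647 -2.186] F [-2.6 -0.   2.1] w 11.3 gf 59.1
```

Request:
{"fn": "jog_arm", "kwargs": {"rows": [{"fingers":5,"x":3,"y":0,"z":0,"ax":0,"ay":0,"az":0},{"fingers":5,"x":3,"y":0,"z":0,"ax":0,"ay":0,"az":0},{"fingers":5,"x":3,"y":0,"z":0,"ax":0,"ay":0,"az":0},{"fingers":5,"x":3,"y":0,"z":0,"ax":0,"ay":0,"az":0},{"fingers":5,"x":2,"y":0,"z":0,"ax":0,"ay":0,"az":0},{"fingers":5,"x":0,"y":0,"z":0,"ax":0,"ay":0,"az":0},{"fingers":5,"x":0,"y":0,"z":0,"ax":0,"ay":0,"az":0},{"fingers":5,"x":0,"y":0,"z":0,"ax":0,"ay":0,"az":0}]}}

```text
t: 9.05
eef_pos: [0.5497, 0.1751, 0.0346]
tool_rot: [0.0, 1.0, 0.004, -0.0]
contact_force: [-4.7, 0.6, 4.1]
gripper_width: 0.127
grasp_force: 59.4
```

```bash
cat >> h.py <<'E'
def balls(f):
    p,M=st(); im,c=shot("wrist",f); h=cv2.cvtColor(im,cv2.COLOR_RGB2HSV)
    for n,lo,hi in(("orange",(4,130,60),(16,255,255)),("blue",(108,130,40),(125,255,255))):
        m=cv2.inRange(h,lo,hi); k,l,s,ce=cv2.connectedComponentsWithStats(m)
        for i in range(1,k):
            if s[i,4]>120: print(n,s[i].tolist(),np.round(ce[i],1),px2w(f,ce[i],.0163).round(4))
    print("pocket px",w2px(f,p+M@np.array([.1,0,.0292-.0115]))[0].round(1))
E
python3 - <<'E'
from h import *
balls("w4")
E
```

```text
t 9.05 pos [0.5497 0.1751 0.0346] xaxis [ 1.     0.008 -0.001] z [-0.001 -0.    -1.   ] yaw 0.47 q [-0.224  0.586 -0.25   1.92   0.224  0.663 -2.174] F [-4.7  0.6  4.1] w 10.8 gf 59.4
orange [299, 3, 51, 111, 4359] [324.   57.5] [0.6623 0.1764 0.0163]
orange [605, 427, 35, 53, 551] [622.4 453.8] [ 0.4235 -0.0339  0.0163]
blue [427, 20, 51, 56, 2145] [452.1  46.6] [0.6675 0.1214 0.0163]
blue [421, 113, 47, 47, 1580] [445.  135.6] [0.6305 0.1204 0.0163]
pocket px [324.9  88.8]
```

```bash
python3 - <<'E'
from h import *
p=cv2.imread("pics/w4.png"); cv2.imwrite("pics/c4.png",cv2.resize(p[0:160,240:480],None,fx=3,fy=3))
E
```

```text
(no output)
```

View pics/c4.png

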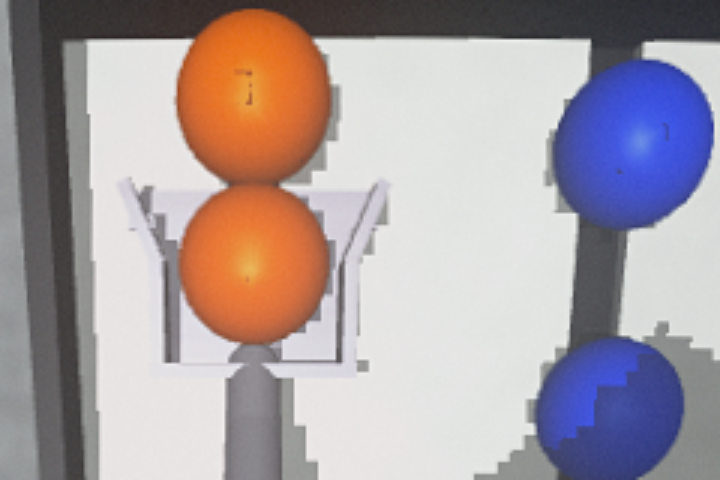

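The near orange ball sits in the pocket (ball (324,88), pocket predicted (325,89)). Lift gently.

Request:
{"fn": "jog_arm", "kwargs": {"rows": [{"fingers":5,"x":-1.5,"y":0,"z":-1,"ax":0,"ay":0,"az":0},{"fingers":5,"x":0,"y":0,"z":-3,"ax":0,"ay":0,"az":0},{"fingers":5,"x":0,"y":0,"z":-6,"ax":0,"ay":0,"az":0},{"fingers":5,"x":0,"y":0,"z":-10,"ax":0,"ay":0,"az":0},{"fingers":5,"x":0,"y":0,"z":-15,"ax":0,"ay":0,"az":0},{"fingers":5,"x":0,"y":0,"z":-15,"ax":0,"ay":0,"az":0},{"fingers":5,"x":0,"y":0,"z":-15,"ax":0,"ay":0,"az":0},{"fingers":5,"x":0,"y":0,"z":-15,"ax":0,"ay":0,"az":0}]}}

```text
t: 9.9
eef_pos: [0.549, 0.1752, 0.1166]
tool_rot: [-0.0, 1.0, 0.004, 0.001]
contact_force: [0.0, -0.0, -1.0]
gripper_width: 0.129
grasp_force: 58.6
```

Request:
{"fn": "jog_arm", "kwargs": {"rows": [{"fingers":5,"x":0,"y":0,"z":-10,"ax":0,"ay":0,"az":0},{"fingers":5,"x":0,"y":0,"z":-5,"ax":0,"ay":0,"az":0},{"fingers":5,"x":0,"y":0,"z":0,"ax":0,"ay":0,"az":0},{"fingers":5,"x":0,"y":0,"z":0,"ax":0,"ay":0,"az":0},{"fingers":5,"x":0,"y":0,"z":0,"ax":0,"ay":0,"az":0},{"fingers":5,"x":0,"y":0,"z":0,"ax":0,"ay":0,"az":0},{"fingers":5,"x":0,"y":0,"z":0,"ax":0,"ay":0,"az":0},{"fingers":5,"x":0,"y":0,"z":0,"ax":0,"ay":0,"az":0}]}}

```text
t: 10.7
eef_pos: [0.5486, 0.1751, 0.1295]
tool_rot: [0.0, 1.0, 0.004, -0.0]
contact_force: [-0.1, -0.5, -1.6]
gripper_width: 0.131
grasp_force: 58.6
```

```bash
python3 - <<'E'
from h import *
balls("w5")
E
cat fk.txt | tail -3 | cut -c1-200
```

```text
t 10.7 pos [0.5486 0.1751 0.1295] xaxis [ 1.     0.008 -0.   ] z [-0. -0. -1.] yaw 0.46 q [-0.193  0.45  -0.286  1.873  0.165  0.842 -2.126] F [-0.1 -0.5 -1.6] w 11.2 gf 58.6
orange [300, 51, 49, 63, 2286] [324.   83.9] [0.661  0.1763 0.0163]
blue [387, 60, 31, 33, 795] [402.1  75.9] [0.6669 0.1221 0.0163]
blue [385, 117, 29, 29, 645] [399.3 130.4] [0.6305 0.1215 0.0163]
blue [631, 215, 9, 38, 222] [635.8 233.8] [ 0.5537 -0.0834  0.0163]
pocket px [325.   88.8]
[[-0.23062609956684016, 0.5708075331962916, -0.2507097059951874, 1.950378766983436, 0.22437494566233881, 0.6467652935037077, -2.185999673041669], [0.5368376561114926, 0.1749932389710622, 0.03470572169
[[-0.22430949219357602, 0.5857892340024206, -0.249810549477435, 1.9202223076133114, 0.2236785389580526, 0.663175164349628, -2.173813258918969], [0.5496510504138431, 0.1751344517625466, 0.0346049086435
[[-0.1932641258299896, 0.4495322055427171, -0.2864010171265711, 1.8730412156369656, 0.16520156347609707, 0.8422717245822635, -2.1258378634116806], [0.5486192451696609, 0.17510940517117657, 0.129457745
```

```bash
cat > fk.py <<'E'
from h import *
import itertools
from scipy.optimize import least_squares
D=[json.loads(l) for l in open("fk.txt")]; Q=np.array([d[0] for d in D]);P=np.array([d[1] for d in D]);Rm=np.array([d[2] for d in D])
ax="zyzyzyz"
def rots(q,s):
    out=[];A=R.identity()
    for a,qi,si in zip(ax,q,s): A=A*R.from_euler(a,si*qi); out.append(A)
    return out
best=None
for s in itertools.product((1,-1),repeat=7):
    if s[1]<0: continue
    A=[rots(q,s)[-1].as_matrix() for q in Q]
    # constant tool rotation C: A C = Rm
    C=R.from_matrix(np.array([a.T@m for a,m in zip(A,Rm)])); e=(C.mean().inv()*C).magnitude().max()
    if best is None or e<best[0]: best=(e,s,C.mean())
e,s,C=best; 
def fk(v,q):
    A=rots(q,s);p=v[:3].copy()
    for i,a in enumerate(A):
        if i%2==0 or True: p=p+a.apply(v[3+3*i:6+3*i])
    return p
w=1e-3
v0=np.zeros(24);v0[2]=.3;v0[3+6+2]=.4;v0[3+12+2]=.4;v0[3+18+2]=.25
f=lambda v:np.r_[(np.array([fk(v,q) for q in Q])-P).ravel(),w*(v-v0)]
r=least_squares(f,v0);v=r.x
if __name__=="__main__": print(e,s,C.as_matrix().round(2));print(v.reshape(8,3).round(3),np.abs(f(v)[:P.size]).max())
LO=np.array([-2.96,-.34,-1.41,.24,-1.37,.17,-2.96]);HI=np.array([2.96,2.1,1.46,2.44,4.51,1.92,2.96])
def ik(p,M,q0):
    g=lambda q:np.r_[20*(fk(v,q)-p),3*(R.from_matrix(M).inv()*rots(q,s)[-1]*C).as_rotvec(),.02*(q-q0)]
    q=least_squares(g,np.clip(q0,LO+.01,HI-.01),bounds=(LO,HI)).x
    return q,np.linalg.norm(fk(v,q)-p)*1000
E
cat > pour.py <<'E'
from fk import *
import sys
cup=np.array([float(sys.argv[1]),float(sys.argv[2])]);oz=.057;q=Q[-1]
for yaw in map(float,sys.argv[3:]):
    qq=q.copy();print("yaw",yaw)
    for th in (0,16,32,48):
        S=R.from_euler("zy",[np.radians(yaw),np.radians(th)]) # spoon
        d=np.array([np.cos(np.radians(yaw)),np.sin(np.radians(yaw))])
        o=np.r_[cup-.018*d,oz]
        M=S.as_matrix()@np.diag([1,-1,-1]); p=o-M@np.array([.1,0,.0292])
        qq,er=ik(p,M,qq); print(th,p.round(3),qq.round(2),round(er,1))
E
python3 fk.py; python3 pour.py .5283 -.1428 0 -15 30 -50
```

```text
8.076407677591939e-16 (-1, 1, -1, 1, -1, 1, -1) [[ 0. -1. -0.]
 [ 1.  0.  0.]
 [-0. -0.  1.]]
[[ 0.001 -0.001  0.292]
 [-0.    -0.015 -0.008]
 [-0.001 -0.015  0.071]
 [ 0.001 -0.016  0.471]
 [ 0.001 -0.016  0.036]
 [-0.001 -0.001  0.436]
 [ 0.    -0.001  0.037]
 [ 0.001 -0.001  0.287]] 3.7199541041421647e-06
yaw 0.0
0 [ 0.41  -0.143  0.086] [ 0.37  0.31 -0.2   2.22  0.11  0.61 -1.49] 0.0
16 [ 0.422 -0.143  0.113] [ 0.3   0.42 -0.18  2.    0.13  1.01 -1.53] 0.0
32 [ 0.441 -0.143  0.135] [ 0.24  0.57 -0.15  1.78  0.13  1.36 -1.55] 0.0
48 [ 0.465 -0.143  0.151] [ 0.19  0.75 -0.12  1.55  0.13  1.69 -1.55] 0.0
yaw -15.0
0 [ 0.414 -0.112  0.086] [ 0.25  0.3  -0.15  2.24  0.08  0.6  -1.79] 0.0
16 [ 0.426 -0.112  0.112] [ 0.2   0.41 -0.13  2.01  0.09  1.   -1.82] 0.0
32 [ 0.444 -0.112  0.133] [ 0.16  0.57 -0.11  1.79  0.09  1.35 -1.82] 0.0
48 [ 0.468 -0.112  0.148] [ 0.13  0.74 -0.08  1.57  0.09  1.67 -1.82] 0.0
yaw 30.0
0 [ 0.426 -0.202  0.086] [ 0.59  0.38 -0.33  2.14  0.19  0.66 -0.92] 0.0
16 [ 0.438 -0.202  0.109] [ 0.48  0.48 -0.29  1.92  0.22  1.04 -0.98] 0.0
32 [ 0.455 -0.202  0.128] [ 0.4   0.63 -0.25  1.7   0.23  1.4  -1.01] 0.0
48 [ 0.476 -0.202  0.141] [ 0.32  0.8  -0.21  1.48  0.23  1.72 -1.01] 0.0
yaw -50.0
0 [ 0.452 -0.052  0.086] [ 0.01  0.33 -0.03  2.19  0.02  0.62 -2.48] 0.0
16 [ 0.463 -0.052  0.103] [-0.    0.46 -0.02  1.96  0.    1.   -2.47] 0.0
32 [ 0.478 -0.052  0.116] [-0.01  0.62 -0.01  1.74 -0.01  1.34 -2.46] 0.0
48 [ 0.495 -0.052  0.124] [-0.02  0.8   0.01  1.52 -0.01  1.66 -2.45] 0.0
```

Request:
{"fn": "jog_arm", "kwargs": {"rows": [{"fingers":5,"x":-2.5,"y":6,"z":0,"ax":0,"ay":0,"az":0},{"fingers":5,"x":-5,"y":12,"z":0,"ax":0,"ay":0,"az":0},{"fingers":5,"x":-8,"y":19,"z":0,"ax":0,"ay":0,"az":0},{"fingers":5,"x":-11,"y":25,"z":0,"ax":0,"ay":0,"az":0},{"fingers":5,"x":-11,"y":25,"z":0,"ax":0,"ay":0,"az":0},{"fingers":5,"x":-11,"y":25,"z":0,"ax":0,"ay":0,"az":0},{"fingers":5,"x":-11,"y":25,"z":0,"ax":0,"ay":0,"az":0},{"fingers":5,"x":-11,"y":25,"z":0,"ax":0,"ay":0,"az":0}]}}

```text
t: 11.55
eef_pos: [0.4779, 0.0097, 0.1298]
tool_rot: [0.0, 1.0, 0.003, -0.0]
contact_force: [-0.1, -0.4, -2.3]
gripper_width: 0.131
grasp_force: 58.6
```

Request:
{"fn": "jog_arm", "kwargs": {"rows": [{"fingers":5,"x":-11,"y":25,"z":0,"ax":0,"ay":0,"az":0},{"fingers":5,"x":-11,"y":25,"z":0,"ax":0,"ay":0,"az":0},{"fingers":5,"x":-11,"y":25,"z":0,"ax":0,"ay":0,"az":0},{"fingers":5,"x":-11,"y":25,"z":0,"ax":0,"ay":0,"az":0},{"fingers":5,"x":-10,"y":22,"z":0,"ax":0,"ay":0,"az":0},{"fingers":5,"x":-7,"y":17,"z":0,"ax":0,"ay":0,"az":0},{"fingers":5,"x":-4,"y":10,"z":0,"ax":0,"ay":0,"az":0},{"fingers":5,"x":-2,"y":5,"z":0,"ax":0,"ay":0,"az":0}]}}

```text
t: 12.35
eef_pos: [0.4125, -0.1435, 0.1298]
tool_rot: [0.0, 1.0, 0.003, -0.0]
contact_force: [-0.6, 0.5, -0.7]
gripper_width: 0.128
grasp_force: 58.6
```

```bash
python3 - <<'E'
from h import *
print("w2 cups",px2w("w2",(129,106),.044),px2w("w2",(49,59),.044))
balls("w6")
for c in([.5283,-.1428,.044],[.5617,-.0837,.044]): print(w2px("w6",c))
E
```

```text
w2 cups [ 0.52842648 -0.14269562  0.044     ] [ 0.56128489 -0.08338931  0.044     ]
t 12.35 pos [ 0.4125 -0.1435  0.1298] xaxis [ 1.     0.006 -0.   ] z [-0. -0. -1.] yaw 0.32 q [ 0.366  0.239 -0.197  2.188  0.071  0.72  -1.444] F [-0.6  0.5 -0.7] w 10.9 gf 58.6
orange [286, 30, 78, 35, 1611] [323.6  48.3] [ 0.5476 -0.1422  0.0163]
orange [300, 61, 49, 53, 2030] [323.9  87.1] [ 0.523  -0.1425  0.0163]
blue [183, 0, 83, 58, 3892] [224.8  24.4] [ 0.5623 -0.0758  0.0163]
pocket px [324.9  88.8]
[[324.47932802  72.90665267]]
[[225.28429453  12.29075572]]
```

View pics/w6.png

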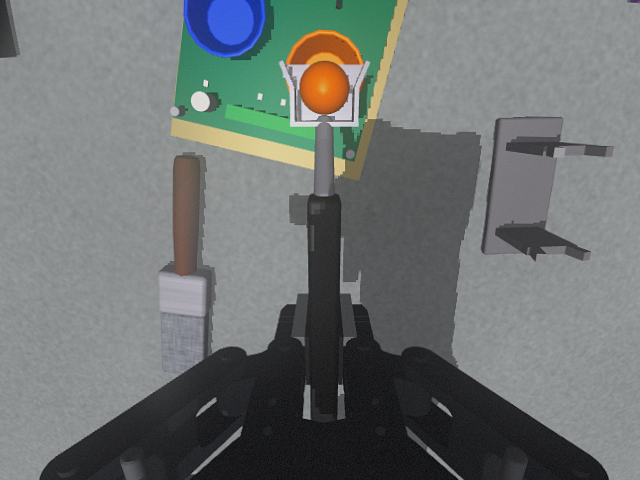

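The ball rides in the pocket at (324,88) over the orange cup (rim centre about (324,73)). Lower, then tip.

Request:
{"fn": "jog_arm", "kwargs": {"rows": [{"fingers":5,"x":-1,"y":0,"z":4,"ax":0,"ay":0,"az":0},{"fingers":5,"x":0,"y":0,"z":8,"ax":0,"ay":0,"az":0},{"fingers":5,"x":0,"y":0,"z":10,"ax":0,"ay":0,"az":0},{"fingers":5,"x":0,"y":0,"z":10,"ax":0,"ay":0,"az":0},{"fingers":5,"x":0,"y":0,"z":8,"ax":0,"ay":0,"az":0},{"fingers":5,"x":0,"y":0,"z":3.5,"ax":0,"ay":0,"az":0},{"fingers":5,"x":0,"y":0,"z":0,"ax":0,"ay":0,"az":0},{"fingers":5,"x":0,"y":0,"z":0,"ax":0,"ay":0,"az":0}]}}

```text
t: 13.2
eef_pos: [0.4129, -0.142, 0.0862]
tool_rot: [0.0, 1.0, 0.004, 0.0]
contact_force: [1.2, 0.2, -1.0]
gripper_width: 0.128
grasp_force: 58.6
```

Request:
{"fn": "jog_arm", "kwargs": {"rows": [{"fingers":5,"x":1.5,"y":0,"z":-4.2,"ax":0,"ay":-2.4,"az":0},{"fingers":5,"x":2.1,"y":0,"z":-6.2,"ax":0,"ay":-3.6,"az":0},{"fingers":5,"x":2.1,"y":0,"z":-6.2,"ax":0,"ay":-3.6,"az":0},{"fingers":5,"x":2.1,"y":0,"z":-6.2,"ax":0,"ay":-3.6,"az":0},{"fingers":5,"x":2.1,"y":0,"z":-6.2,"ax":0,"ay":-3.6,"az":0},{"fingers":5,"x":1.5,"y":0,"z":-4.2,"ax":0,"ay":-2.4,"az":0},{"fingers":5,"x":0,"y":0,"z":0,"ax":0,"ay":0,"az":0},{"fingers":5,"x":0,"y":0,"z":0,"ax":0,"ay":0,"az":0}]}}

```text
t: 14.0
eef_pos: [0.4285, -0.1419, 0.1173]
tool_rot: [0.001, 0.986, 0.004, -0.166]
contact_force: [-1.2, -0.8, -1.8]
gripper_width: 0.127
grasp_force: 58.6
```

```bash
python3 - <<'E'
from h import *
p,M=st(); print("origin",p+M@[.1,0,.0292],"tilt",np.degrees(np.arccos(-M[2,2])))
E
```

```text
t 14.0 pos [ 0.4285 -0.1419  0.1173] xaxis [ 0.945  0.008 -0.328] z [-0.328 -0.003 -0.945] yaw 0.46 q [ 0.27   0.45  -0.158  1.951  0.124  1.081 -1.523] F [-1.2 -0.8 -1.8] w 10.8 gf 58.6
origin [ 0.51343546 -0.14118913  0.05692855] tilt 19.13613254295784
```

Request:
{"fn": "jog_arm", "kwargs": {"rows": [{"fingers":5,"x":-0.4,"y":1.6,"z":-3.5,"ax":0,"ay":-2.4,"az":0},{"fingers":5,"x":2.8,"y":0,"z":-8.3,"ax":0,"ay":-4.8,"az":0},{"fingers":5,"x":2.8,"y":0,"z":-8.3,"ax":0,"ay":-4.8,"az":0},{"fingers":5,"x":2.8,"y":0,"z":-8.3,"ax":0,"ay":-4.8,"az":0},{"fingers":5,"x":2.8,"y":0,"z":-8.3,"ax":0,"ay":-4.8,"az":0},{"fingers":5,"x":2.8,"y":0,"z":-8.3,"ax":0,"ay":-4.8,"az":0},{"fingers":5,"x":1.5,"y":0,"z":-4.2,"ax":0,"ay":-2.4,"az":0},{"fingers":5,"x":0,"y":0,"z":0,"ax":0,"ay":0,"az":0}]}}

```text
t: 14.8
eef_pos: [0.4664, -0.1431, 0.1508]
tool_rot: [0.002, 0.913, 0.004, -0.408]
contact_force: [-0.2, 0.7, 5.2]
gripper_width: 0.131
grasp_force: 59.1
```

Request:
{"fn": "jog_arm", "kwargs": {"rows": [{"fingers":5,"x":0,"y":0,"z":0,"ax":0,"ay":0,"az":0},{"fingers":5,"x":0,"y":0,"z":0,"ax":0,"ay":0,"az":0},{"fingers":5,"x":0,"y":0,"z":0,"ax":0,"ay":0,"az":0},{"fingers":5,"x":0,"y":0,"z":0,"ax":0,"ay":0,"az":0},{"fingers":5,"x":0,"y":0,"z":0,"ax":0,"ay":0,"az":0},{"fingers":5,"x":0,"y":0,"z":0,"ax":0,"ay":0,"az":0},{"fingers":5,"x":0,"y":0,"z":0,"ax":0,"ay":0,"az":0},{"fingers":5,"x":0,"y":0,"z":0,"ax":0,"ay":0,"az":0}]}}

```text
t: 15.6
eef_pos: [0.4666, -0.1432, 0.1509]
tool_rot: [0.002, 0.914, 0.004, -0.407]
contact_force: [-1.2, -0.7, 5.2]
gripper_width: 0.13
grasp_force: 59.0
```

```bash
python3 - <<'E'
from h import *
p,M=st(); print("origin",p+M@[.1,0,.0292],"tilt",np.degrees(np.arccos(-M[2,2])))
shot("scene","s1"); im=cv2.imread("pics/s1.png")
a=cv2.resize(im[180:300,200:340],None,fx=3,fy=3)
w,_=shot("wrist","w7"); cv2.imwrite("pics/c7.png",np.hstack([a,cv2.resize(w[0:270,190:450,::-1],(347,360))]))
E
```

```text
t 15.6 pos [ 0.4666 -0.1432  0.1509] xaxis [ 0.669  0.005 -0.743] z [-0.743 -0.006 -0.669] yaw 0.45 q [ 0.181  0.75  -0.108  1.546  0.132  1.688 -1.537] F [-1.2 -0.7  5.2] w 11.1 gf 59.0
origin [ 0.5117679  -0.14282071  0.05705924] tilt 48.01064523371506
```

View pics/c7.png

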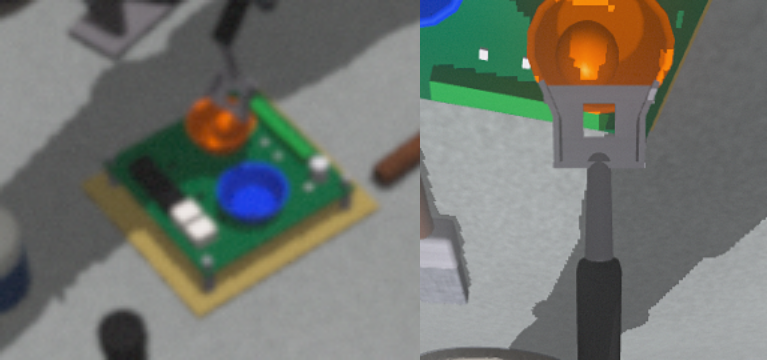

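The orange ball lies in its cup (right half, ball at (590,55)), spoon empty; the lip seems to lean on the ball lightly. Retreat along the spoon and level it.

Request:
{"fn": "jog_arm", "kwargs": {"rows": [{"fingers":5,"x":-4,"y":0,"z":0,"ax":0,"ay":0,"az":0},{"fingers":5,"x":-10,"y":0,"z":0,"ax":0,"ay":0,"az":0},{"fingers":5,"x":-15,"y":0,"z":0,"ax":0,"ay":4,"az":0},{"fingers":5,"x":-10,"y":0,"z":0,"ax":0,"ay":8,"az":0},{"fingers":5,"x":0,"y":0,"z":0,"ax":0,"ay":8,"az":0},{"fingers":5,"x":0,"y":0,"z":0,"ax":0,"ay":8,"az":0},{"fingers":5,"x":0,"y":0,"z":0,"ax":0,"ay":8,"az":0},{"fingers":5,"x":0,"y":0,"z":0,"ax":0,"ay":8,"az":0}]}}

```text
t: 16.5
eef_pos: [0.4403, -0.1435, 0.1802]
tool_rot: [0.001, 1.0, 0.004, -0.031]
contact_force: [0.6, 0.1, -1.2]
gripper_width: 0.127
grasp_force: 58.6
```

Request:
{"fn": "jog_arm", "kwargs": {"rows": [{"fingers":5,"x":0,"y":0,"z":0,"ax":0,"ay":4,"az":0},{"fingers":5,"x":0,"y":-20,"z":0,"ax":0,"ay":0,"az":0},{"fingers":5,"x":6,"y":-40,"z":0,"ax":0,"ay":0,"az":0},{"fingers":5,"x":6,"y":-40,"z":0,"ax":0,"ay":0,"az":0},{"fingers":5,"x":6,"y":-40,"z":0,"ax":0,"ay":0,"az":0},{"fingers":5,"x":6,"y":-40,"z":0,"ax":0,"ay":0,"az":0},{"fingers":5,"x":6,"y":-40,"z":0,"ax":0,"ay":0,"az":0},{"fingers":5,"x":6,"y":-30,"z":0,"ax":0,"ay":0,"az":0}]}}

```text
t: 17.3
eef_pos: [0.4735, 0.1095, 0.1796]
tool_rot: [-0.0, 1.0, 0.005, 0.0]
contact_force: [0.8, -0.7, 0.4]
gripper_width: 0.125
grasp_force: 58.6
```

```bash
python3 - <<'E'
from h import *
go([.4945,.1205,.092])
E
```

```text
t 17.3 pos [0.4735 0.1095 0.1796] xaxis [1.    0.01  0.001] z [ 0.001  0.001 -1.   ] yaw 0.58 q [-0.053  0.252 -0.349  2.032  0.111  0.875 -2.023] F [ 0.8 -0.7  0.4] w 10.7 gf 58.6
tool mm [ 21.  -10.7  87.6]
```

Request:
{"fn": "jog_arm", "kwargs": {"rows": [{"fingers":5,"x":15,"y":-5,"z":25,"ax":0,"ay":0,"az":0},{"fingers":5,"x":4,"y":-3,"z":30,"ax":0,"ay":0,"az":0},{"fingers":5,"x":0,"y":0,"z":25,"ax":0,"ay":0,"az":0},{"fingers":5,"x":0,"y":0,"z":8,"ax":0,"ay":0,"az":0},{"fingers":5,"x":0,"y":0,"z":0,"ax":0,"ay":0,"az":0},{"fingers":5,"x":0,"y":0,"z":0,"ax":0,"ay":0,"az":0},{"fingers":5,"x":0,"y":0,"z":0,"ax":0,"ay":0,"az":0},{"fingers":5,"x":0,"y":0,"z":0,"ax":0,"ay":0,"az":0}]}}

```text
t: 18.1
eef_pos: [0.4937, 0.1152, 0.0924]
tool_rot: [-0.0, 1.0, 0.004, 0.001]
contact_force: [-0.2, -0.6, -1.0]
gripper_width: 0.126
grasp_force: 58.6
```

```bash
python3 - <<'E'
from h import *
balls("w8"); p,M=st(); go([.4945,.1205,.0362],p,M)
for n,x,y,z in(("spoonorig",.1,0,-.0292),("lipL",.111,.019,-.0272),("lipR",.111,-.019,-.0272)):
    print(n,np.round(w2px("w8",p+M@np.array([x,-y,-z]))[0],1))
im=cv2.imread("pics/w8.png"); cv2.imwrite("pics/c8.png",cv2.resize(im[0:180,220:460],None,fx=3,fy=3))
E
```

```text
t 18.1 pos [0.4937 0.1152 0.0924] xaxis [1.    0.008 0.002] z [ 0.002  0.    -1.   ] yaw 0.44 q [-0.093  0.41  -0.315  2.056  0.194  0.7   -2.095] F [-0.2 -0.6 -1. ] w 10.8 gf 58.6
blue [297, 11, 36, 39, 1101] [314.2  30.1] [0.6312 0.1223 0.0163]
blue [616, 135, 24, 67, 1122] [629.7 166.7] [ 0.557  -0.087   0.0163]
pocket px [325.   88.9]
t 18.15 pos [0.4936 0.1152 0.0922] xaxis [1.    0.008 0.002] z [ 0.002  0.    -1.   ] yaw 0.45 q [-0.093  0.41  -0.315  2.056  0.194  0.7   -2.095] F [ 0.1 -1.1 -1.3] w 10.6 gf 58.6
tool mm [ 0.8 -5.3 56. ]
spoonorig [324.9  91.8]
lipL [283.6  65.8]
lipR [366.4  65.8]
```

View pics/c8.png

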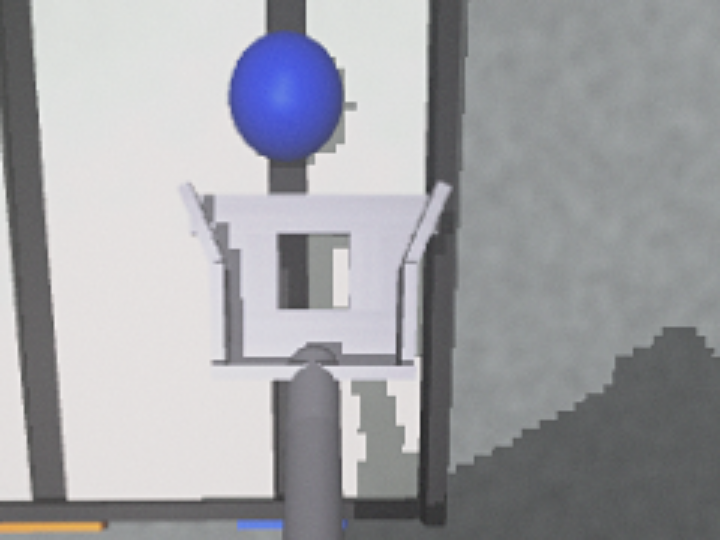

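Empty hole at (325,90), unchanged in the grip; blue ball at (315,32), so shift ~6 mm left and descend.

Request:
{"fn": "jog_arm", "kwargs": {"rows": [{"fingers":5,"x":1,"y":-4,"z":15,"ax":0,"ay":0,"az":0},{"fingers":5,"x":0,"y":-2,"z":20,"ax":0,"ay":0,"az":0},{"fingers":5,"x":0,"y":0,"z":14,"ax":0,"ay":0,"az":0},{"fingers":5,"x":0,"y":0,"z":6,"ax":0,"ay":0,"az":0},{"fingers":5,"x":0,"y":0,"z":0,"ax":0,"ay":0,"az":0},{"fingers":5,"x":0,"y":0,"z":1,"ax":0,"ay":0,"az":0},{"fingers":5,"x":0,"y":0,"z":0,"ax":0,"ay":0,"az":0},{"fingers":5,"x":0,"y":0,"z":0,"ax":0,"ay":0,"az":0}]}}

```text
t: 18.95
eef_pos: [0.4943, 0.1211, 0.0357]
tool_rot: [-0.0, 1.0, 0.004, 0.0]
contact_force: [-0.8, 0.3, -0.7]
gripper_width: 0.127
grasp_force: 58.7
```

```bash
python3 - <<'E'
from h import *
go([.4945,.1210,.0348])
E
```

```text
t 18.95 pos [0.4943 0.1211 0.0357] xaxis [1.    0.008 0.001] z [ 0.001  0.    -1.   ] yaw 0.45 q [-0.134  0.507 -0.282  2.079  0.247  0.585 -2.152] F [-0.8  0.3 -0.7] w 10.9 gf 58.7
tool mm [0.2 0.1 0.9]
```

Request:
{"fn": "jog_arm", "kwargs": {"rows": [{"fingers":5,"x":0,"y":0,"z":0.5,"ax":0,"ay":0,"az":0},{"fingers":5,"x":0,"y":0,"z":0.5,"ax":0,"ay":0,"az":0},{"fingers":5,"x":0,"y":0,"z":0,"ax":0,"ay":0,"az":0},{"fingers":5,"x":2,"y":0,"z":0,"ax":0,"ay":0,"az":0},{"fingers":5,"x":6,"y":0,"z":0,"ax":0,"ay":0,"az":0},{"fingers":5,"x":6,"y":0,"z":0,"ax":0,"ay":0,"az":0},{"fingers":5,"x":6,"y":0,"z":0,"ax":0,"ay":0,"az":0},{"fingers":5,"x":6,"y":0,"z":0,"ax":0,"ay":0,"az":0}]}}

```text
t: 19.75
eef_pos: [0.5206, 0.1213, 0.0342]
tool_rot: [-0.0, 1.0, 0.004, 0.0]
contact_force: [-3.2, 0.2, 4.5]
gripper_width: 0.124
grasp_force: 59.4
```

```bash
python3 - <<'E'
from h import *
st()
E
```

```text
t 19.75 pos [0.5206 0.1213 0.0342] xaxis [1.    0.008 0.   ] z [ 0.  0. -1.] yaw 0.45 q [-0.124  0.539 -0.278  2.02   0.247  0.614 -2.131] F [-3.2  0.2  4.5] w 10.6 gf 59.4
```

Request:
{"fn": "jog_arm", "kwargs": {"rows": [{"fingers":5,"x":6,"y":0,"z":-0.3,"ax":0,"ay":0,"az":0},{"fingers":5,"x":6,"y":0,"z":0,"ax":0,"ay":0,"az":0},{"fingers":5,"x":5,"y":0,"z":0,"ax":0,"ay":0,"az":0},{"fingers":5,"x":4,"y":0,"z":0,"ax":0,"ay":0,"az":0},{"fingers":5,"x":3,"y":0,"z":0,"ax":0,"ay":0,"az":0},{"fingers":5,"x":3,"y":0,"z":0,"ax":0,"ay":0,"az":0},{"fingers":5,"x":3,"y":0,"z":0,"ax":0,"ay":0,"az":0},{"fingers":5,"x":0,"y":0,"z":0,"ax":0,"ay":0,"az":0}]}}

```text
t: 20.55
eef_pos: [0.5503, 0.1216, 0.0345]
tool_rot: [-0.0, 1.0, 0.004, 0.0]
contact_force: [-2.5, -1.0, 2.7]
gripper_width: 0.129
grasp_force: 59.2
```

```bash
python3 - <<'E'
from h import *
balls("w9")
E
```

```text
t 20.55 pos [0.5503 0.1216 0.0345] xaxis [1.    0.008 0.   ] z [ 0.  0. -1.] yaw 0.46 q [-0.114  0.572 -0.275  1.952  0.246  0.649 -2.107] F [-2.5 -1.   2.7] w 11.0 gf 59.2
orange [171, 6, 53, 58, 2291] [195.9  33.7] [0.6722 0.1776 0.0163]
blue [300, 3, 51, 111, 4294] [324.4  56.9] [0.6631 0.1227 0.0163]
pocket px [325.   88.7]
```

Request:
{"fn": "jog_arm", "kwargs": {"rows": [{"fingers":5,"x":-1.5,"y":0,"z":-1,"ax":0,"ay":0,"az":0},{"fingers":5,"x":0,"y":0,"z":-3,"ax":0,"ay":0,"az":0},{"fingers":5,"x":0,"y":0,"z":-6,"ax":0,"ay":0,"az":0},{"fingers":5,"x":0,"y":0,"z":-12,"ax":0,"ay":0,"az":0},{"fingers":5,"x":0,"y":0,"z":-18,"ax":0,"ay":0,"az":0},{"fingers":5,"x":0,"y":0,"z":-20,"ax":0,"ay":0,"az":0},{"fingers":5,"x":0,"y":0,"z":-20,"ax":0,"ay":0,"az":0},{"fingers":5,"x":0,"y":0,"z":-15,"ax":0,"ay":0,"az":0}]}}

```text
t: 21.4
eef_pos: [0.549, 0.1217, 0.1317]
tool_rot: [-0.0, 1.0, 0.004, 0.001]
contact_force: [-1.2, -0.4, -1.1]
gripper_width: 0.129
grasp_force: 58.7
```

```bash
python3 - <<'E'
from h import *
balls("w10")
E
```

```text
t 21.4 pos [0.549  0.1217 0.1317] xaxis [1.    0.008 0.002] z [ 0.002  0.001 -1.   ] yaw 0.46 q [-0.076  0.429 -0.319  1.903  0.178  0.834 -2.051] F [-1.2 -0.4 -1.1] w 11.0 gf 58.7
orange [232, 52, 30, 34, 793] [246.4  68.5] [0.6719 0.1772 0.0163]
orange [624, 263, 16, 38, 342] [633.8 280.8] [ 0.5105 -0.1509  0.0163]
blue [300, 51, 49, 63, 2250] [324.2  84. ] [0.662  0.1229 0.0163]
blue [566, 202, 69, 64, 3353] [600.  232.9] [ 0.5542 -0.1065  0.0163]
pocket px [325.   88.8]
```

The blue ball rides in the pocket (same blob as before). Carry it to the blue cup.

Request:
{"fn": "jog_arm", "kwargs": {"rows": [{"fingers":5,"x":-3,"y":6,"z":0,"ax":0,"ay":0,"az":0},{"fingers":5,"x":-6,"y":12,"z":0,"ax":0,"ay":0,"az":0},{"fingers":5,"x":-9,"y":19,"z":0,"ax":0,"ay":0,"az":0},{"fingers":5,"x":-12.5,"y":25,"z":0,"ax":0,"ay":0,"az":0},{"fingers":5,"x":-12.5,"y":25,"z":0,"ax":0,"ay":0,"az":0},{"fingers":5,"x":-12.5,"y":25,"z":0,"ax":0,"ay":0,"az":0},{"fingers":5,"x":-12.5,"y":25,"z":0,"ax":0,"ay":0,"az":0},{"fingers":5,"x":-12,"y":24,"z":0,"ax":0,"ay":0,"az":0}]}}

```text
t: 22.25
eef_pos: [0.4673, -0.0423, 0.1283]
tool_rot: [0.0, 1.0, 0.003, -0.001]
contact_force: [-0.5, -1.3, -1.6]
gripper_width: 0.13
grasp_force: 58.6
```

Request:
{"fn": "jog_arm", "kwargs": {"rows": [{"fingers":5,"x":-10,"y":20,"z":0,"ax":0,"ay":0,"az":0},{"fingers":5,"x":-7,"y":14,"z":0,"ax":0,"ay":0,"az":0},{"fingers":5,"x":-4,"y":8,"z":0,"ax":0,"ay":0,"az":0},{"fingers":5,"x":-2,"y":3,"z":0,"ax":0,"ay":0,"az":0},{"fingers":5,"x":0,"y":0,"z":0,"ax":0,"ay":0,"az":0},{"fingers":5,"x":0,"y":0,"z":0,"ax":0,"ay":0,"az":0},{"fingers":5,"x":0,"y":0,"z":0,"ax":0,"ay":0,"az":0},{"fingers":5,"x":0,"y":0,"z":0,"ax":0,"ay":0,"az":0}]}}

```text
t: 23.05
eef_pos: [0.4473, -0.0847, 0.1295]
tool_rot: [-0.0, 1.0, 0.005, 0.0]
contact_force: [-0.3, 0.4, -0.9]
gripper_width: 0.129
grasp_force: 58.6
```

```bash
python3 - <<'E'
from h import *
balls("w11");go([.4445,-.0843,.0905])
E
python3 pour.py .5615 -.0835 0 |tail -2
```

```text
t 23.05 pos [ 0.4473 -0.0847  0.1295] xaxis [1.    0.009 0.   ] z [ 0.  0. -1.] yaw 0.53 q [ 0.294  0.273 -0.279  2.145  0.111  0.737 -1.619] F [-0.3  0.4 -0.9] w 11.1 gf 58.6
orange [378, 94, 75, 78, 4274] [415.3 133.2] [ 0.5276 -0.15    0.0163]
blue [286, 32, 76, 82, 3836] [323.8  69.8] [ 0.5689 -0.083   0.0163]
pocket px [325.   88.9]
t 23.1 pos [ 0.4473 -0.0848  0.1295] xaxis [1.    0.009 0.   ] z [ 0.  0. -1.] yaw 0.52 q [ 0.294  0.273 -0.279  2.145  0.11   0.737 -1.619] F [-0.2  0.2 -1.1] w 11.3 gf 58.6
tool mm [-2.8 -0.5 39. ]
32 [ 0.474 -0.084  0.135] [ 0.19  0.61 -0.22  1.71  0.11  1.39 -1.65] 0.0
48 [ 0.498 -0.084  0.151] [ 0.15  0.79 -0.19  1.48  0.1   1.73 -1.64] 0.0
```

Request:
{"fn": "jog_arm", "kwargs": {"rows": [{"fingers":5,"x":-2,"y":0,"z":4,"ax":0,"ay":0,"az":0},{"fingers":5,"x":-1.5,"y":-0.5,"z":8,"ax":0,"ay":0,"az":0},{"fingers":5,"x":0,"y":0,"z":10,"ax":0,"ay":0,"az":0},{"fingers":5,"x":0,"y":0,"z":10,"ax":0,"ay":0,"az":0},{"fingers":5,"x":0,"y":0,"z":5,"ax":0,"ay":0,"az":0},{"fingers":5,"x":0,"y":0,"z":2,"ax":0,"ay":0,"az":0},{"fingers":5,"x":0,"y":0,"z":0,"ax":0,"ay":0,"az":0},{"fingers":5,"x":0,"y":0,"z":0,"ax":0,"ay":0,"az":0}]}}

```text
t: 23.9
eef_pos: [0.4438, -0.0848, 0.0906]
tool_rot: [0.0, 1.0, 0.004, 0.0]
contact_force: [0.6, -0.8, -0.9]
gripper_width: 0.127
grasp_force: 58.6
```

Request:
{"fn": "jog_arm", "kwargs": {"rows": [{"fingers":5,"x":1.5,"y":0,"z":-4.2,"ax":0,"ay":-2.4,"az":0},{"fingers":5,"x":2.1,"y":0,"z":-6.2,"ax":0,"ay":-3.6,"az":0},{"fingers":5,"x":2.1,"y":0,"z":-6.2,"ax":0,"ay":-3.6,"az":0},{"fingers":5,"x":2.1,"y":0,"z":-6.2,"ax":0,"ay":-3.6,"az":0},{"fingers":5,"x":2.1,"y":0,"z":-6.2,"ax":0,"ay":-3.6,"az":0},{"fingers":5,"x":1.5,"y":0,"z":-4.2,"ax":0,"ay":-2.4,"az":0},{"fingers":5,"x":0,"y":0,"z":0,"ax":0,"ay":0,"az":0},{"fingers":5,"x":0,"y":0,"z":0,"ax":0,"ay":0,"az":0}]}}

```text
t: 24.7
eef_pos: [0.4594, -0.0847, 0.1216]
tool_rot: [0.001, 0.986, 0.004, -0.166]
contact_force: [-0.8, 0.6, -0.9]
gripper_width: 0.126
grasp_force: 58.6
```

```bash
python3 - <<'E'
from h import *
p,M=st(); o=p+M@[.1,0,.0292]; print("origin",o,"tilt",np.degrees(np.arccos(-M[2,2])),"corr",M.T@(np.array([.5437,-.0835,.0605])-o)*1000)
E
```

```text
t 24.7 pos [ 0.4594 -0.0847  0.1216] xaxis [ 0.945  0.008 -0.328] z [-0.328 -0.003 -0.945] yaw 0.46 q [ 0.23   0.476 -0.246  1.9    0.124  1.117 -1.645] F [-0.8  0.6 -0.9] w 10.8 gf 58.6
origin [ 0.54425357 -0.08401204  0.06118296] tilt 19.13892262302118 corr [-0.29515892 -0.51646099  0.82535886]
```

Request:
{"fn": "jog_arm", "kwargs": {"rows": [{"fingers":5,"x":1.2,"y":-0.5,"z":-3.4,"ax":0,"ay":-2.4,"az":0},{"fingers":5,"x":2.8,"y":0,"z":-8.3,"ax":0,"ay":-4.8,"az":0},{"fingers":5,"x":2.8,"y":0,"z":-8.3,"ax":0,"ay":-4.8,"az":0},{"fingers":5,"x":2.8,"y":0,"z":-8.3,"ax":0,"ay":-4.8,"az":0},{"fingers":5,"x":2.8,"y":0,"z":-8.3,"ax":0,"ay":-4.8,"az":0},{"fingers":5,"x":2.8,"y":0,"z":-8.3,"ax":0,"ay":-4.8,"az":0},{"fingers":5,"x":1.5,"y":0,"z":-4.2,"ax":0,"ay":-2.4,"az":0},{"fingers":5,"x":0,"y":0,"z":0,"ax":0,"ay":0,"az":0}]}}

```text
t: 25.5
eef_pos: [0.4989, -0.0837, 0.1531]
tool_rot: [0.002, 0.913, 0.004, -0.407]
contact_force: [-0.5, -0.5, -1.2]
gripper_width: 0.13
grasp_force: 58.7
```

Request:
{"fn": "jog_arm", "kwargs": {"rows": [{"fingers":5,"x":0,"y":0,"z":0,"ax":0,"ay":0,"az":0},{"fingers":5,"x":0,"y":0,"z":0,"ax":0,"ay":0,"az":0},{"fingers":5,"x":0,"y":0,"z":0,"ax":0,"ay":0,"az":0},{"fingers":5,"x":0,"y":0,"z":0,"ax":0,"ay":0,"az":0},{"fingers":5,"x":-4,"y":0,"z":0,"ax":0,"ay":0,"az":0},{"fingers":5,"x":-10,"y":0,"z":0,"ax":0,"ay":0,"az":0},{"fingers":5,"x":-15,"y":0,"z":0,"ax":0,"ay":0,"az":0},{"fingers":5,"x":-10,"y":0,"z":0,"ax":0,"ay":0,"az":0}]}}

```text
t: 26.3
eef_pos: [0.472, -0.0842, 0.1848]
tool_rot: [0.002, 0.914, 0.004, -0.406]
contact_force: [0.5, 0.3, 0.1]
gripper_width: 0.129
grasp_force: 58.7
```

```bash
python3 - <<'E'
from h import *
balls("w12"); im=cv2.imread("pics/w12.png"); cv2.imwrite("pics/c12.png",im)
E
```

```text
t 26.3 pos [ 0.472  -0.0842  0.1848] xaxis [ 0.67   0.005 -0.743] z [-0.743 -0.006 -0.67 ] yaw 0.44 q [ 0.16   0.71  -0.2    1.539  0.099  1.745 -1.641] F [0.5 0.3 0.1] w 11.0 gf 58.7
orange [392, 0, 100, 53, 4081] [436.8  22.1] [ 0.502  -0.1526  0.0163]
blue [48, 307, 54, 11, 207] [ 75.8 312.7] [-0.422   0.6965  0.0163]
blue [480, 322, 160, 158, 8914] [589.1 389.9] [8.8359 6.1127 0.0163]
blue [100, 324, 26, 19, 178] [110.7 335.3] [-0.9545  0.8918  0.0163]
blue [482, 353, 35, 51, 360] [495.1 382. ] [-7.09951e+01 -3.48998e+01  1.63000e-02]
pocket px [325.   86.5]
```

View pics/c12.png

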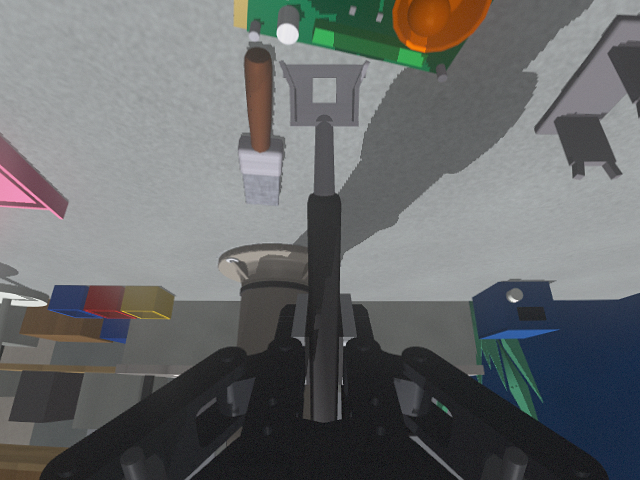

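The spoon is empty (hole see-through at (324,90)) and the orange ball is in its cup at (428,15); I have no pictures left to view, so I continue by numbers. Level and go to above the rest.

Request:
{"fn": "jog_arm", "kwargs": {"rows": [{"fingers":5,"x":0,"y":0,"z":0,"ax":0,"ay":8,"az":0},{"fingers":5,"x":0,"y":0,"z":0,"ax":0,"ay":8,"az":0},{"fingers":5,"x":0,"y":0,"z":0,"ax":0,"ay":8,"az":0},{"fingers":5,"x":0,"y":0,"z":0,"ax":0,"ay":8,"az":0},{"fingers":5,"x":0,"y":0,"z":0,"ax":0,"ay":8,"az":0},{"fingers":5,"x":0,"y":0,"z":0,"ax":0,"ay":8,"az":0},{"fingers":5,"x":0,"y":0,"z":0,"ax":0,"ay":0,"az":-2},{"fingers":5,"x":-2,"y":20,"z":0,"ax":0,"ay":0,"az":0}]}}

```text
t: 27.15
eef_pos: [0.4704, -0.1021, 0.1843]
tool_rot: [-0.0, 1.0, 0.024, 0.001]
contact_force: [1.4, -0.2, -0.8]
gripper_width: 0.13
grasp_force: 58.6
```

Request:
{"fn": "jog_arm", "kwargs": {"rows": [{"fingers":5,"x":-2,"y":35,"z":0,"ax":0,"ay":0,"az":0},{"fingers":5,"x":-3,"y":40,"z":0,"ax":0,"ay":0,"az":0},{"fingers":5,"x":-4,"y":40,"z":0,"ax":0,"ay":0,"az":0},{"fingers":5,"x":-5,"y":40,"z":0,"ax":0,"ay":0,"az":0},{"fingers":5,"x":-5,"y":30,"z":0,"ax":0,"ay":0,"az":0},{"fingers":5,"x":-10,"y":10,"z":10,"ax":0,"ay":0,"az":0},{"fingers":5,"x":0,"y":0,"z":20,"ax":0,"ay":0,"az":0},{"fingers":5,"x":0,"y":0,"z":0,"ax":0,"ay":0,"az":0}]}}

```text
t: 27.95
eef_pos: [0.4486, -0.299, 0.1512]
tool_rot: [-0.001, 1.0, 0.021, -0.002]
contact_force: [-0.8, 1.1, -1.1]
gripper_width: 0.129
grasp_force: 58.7
```

```bash
python3 - <<'E'
from h import *
go([.4493,-.3005,.0412]); f="w13"; balls(f)
im=cv2.imread("pics/w13.png")
for n,c in(("orange",[.5283,-.1428]),("blue",[.5615,-.0835])):
    a=w2px(f,[[*c,.040],[*c,.044]]);print(n,a.round(0).tolist())
E
```

```text
t 27.95 pos [ 0.4486 -0.299   0.1512] xaxis [ 0.999  0.042 -0.004] z [-0.005  0.003 -1.   ] yaw 2.43 q [ 0.597  0.358 -0.153  1.946  0.071  0.848 -1.122] F [-0.8  1.1 -1.1] w 11.0 gf 58.7
tool mm [  1.1   1.9 110. ]
t 27.95 pos [ 0.4486 -0.299   0.1512] xaxis [ 0.999  0.042 -0.004] z [-0.005  0.003 -1.   ] yaw 2.43 q [ 0.597  0.358 -0.153  1.946  0.071  0.848 -1.122] F [-0.8  1.1 -1.1] w 11.0 gf 58.7
orange [78, 89, 68, 71, 3686] [110.7 124.2] [ 0.5281 -0.1252  0.0163]
blue [0, 35, 57, 76, 3363] [25.  72.6] [ 0.5655 -0.0608  0.0163]
pocket px [325.   88.9]
orange [[115.0, 125.0], [112.0, 125.0]]
blue [[29.0, 75.0], [24.0, 74.0]]
```

Request:
{"fn": "jog_arm", "kwargs": {"rows": [{"fingers":5,"x":1,"y":2,"z":25,"ax":0,"ay":0,"az":0},{"fingers":5,"x":0,"y":0,"z":25,"ax":0,"ay":0,"az":0},{"fingers":5,"x":0,"y":0,"z":20,"ax":0,"ay":0,"az":0},{"fingers":5,"x":0,"y":0,"z":10,"ax":0,"ay":0,"az":0},{"fingers":5,"x":0,"y":0,"z":5,"ax":0,"ay":0,"az":0},{"fingers":5,"x":0,"y":0,"z":0,"ax":0,"ay":0,"az":0},{"fingers":5,"x":0,"y":0,"z":0,"ax":0,"ay":0,"az":0},{"fingers":5,"x":0,"y":0,"z":0,"ax":0,"ay":0,"az":0}]}}

```text
t: 28.8
eef_pos: [0.4528, -0.3025, 0.0694]
tool_rot: [0.0, 1.0, 0.021, 0.001]
contact_force: [-0.7, 0.5, -1.0]
gripper_width: 0.129
grasp_force: 58.7
```

```bash
python3 - <<'E'
from h import *
go([.4493,-.3005,.0412])
E
```

```text
t 28.8 pos [ 0.4528 -0.3025  0.0694] xaxis [0.999 0.043 0.001] z [ 0.002 -0.001 -1.   ] yaw 2.46 q [ 0.585  0.481 -0.139  1.992  0.103  0.673 -1.147] F [-0.7  0.5 -1. ] w 11.0 gf 58.7
tool mm [-3.4 -2.2 28.2]
```

Request:
{"fn": "jog_arm", "kwargs": {"rows": [{"fingers":5,"x":-3.4,"y":-2.2,"z":0,"ax":0,"ay":0,"az":0},{"fingers":5,"x":0,"y":0,"z":0,"ax":0,"ay":0,"az":0},{"fingers":5,"x":0,"y":0,"z":10,"ax":0,"ay":0,"az":0},{"fingers":5,"x":0,"y":0,"z":10,"ax":0,"ay":0,"az":0},{"fingers":5,"x":0,"y":0,"z":5,"ax":0,"ay":0,"az":0},{"fingers":5,"x":0,"y":0,"z":3,"ax":0,"ay":0,"az":0},{"fingers":5,"x":0,"y":0,"z":0,"ax":0,"ay":0,"az":0},{"fingers":5,"x":0,"y":0,"z":0,"ax":0,"ay":0,"az":0}]}}

```text
t: 29.6
eef_pos: [0.448, -0.2997, 0.0411]
tool_rot: [-0.0, 1.0, 0.021, -0.001]
contact_force: [-6.0, 3.7, 16.5]
gripper_width: 0.129
grasp_force: 61.2
```

```bash
python3 - <<'E'
from h import *
go([.4493,-.3005,.0412])
E
```

```text
t 29.6 pos [ 0.448  -0.2997  0.0411] xaxis [ 0.999  0.043 -0.002] z [-0.002  0.001 -1.   ] yaw 2.45 q [ 0.579  0.522 -0.132  2.014  0.115  0.615 -1.158] F [-6.   3.7 16.5] w 11.0 gf 61.2
tool mm [ 1.3  0.8 -0.1]
```

Request:
{"fn": "jog_arm", "kwargs": {"rows": [{"fingers":5,"x":1,"y":0.8,"z":-0.4,"ax":0,"ay":0,"az":0},{"fingers":5,"x":0,"y":0,"z":0,"ax":0,"ay":0,"az":0},{"fingers":16,"x":0,"y":0,"z":0,"ax":0,"ay":0,"az":0},{"fingers":25,"x":0,"y":0,"z":0,"ax":0,"ay":0,"az":0},{"fingers":40,"x":0,"y":0,"z":0,"ax":0,"ay":0,"az":0},{"fingers":50,"x":0,"y":0,"z":0,"ax":0,"ay":0,"az":0},{"fingers":50,"x":0,"y":0,"z":0,"ax":0,"ay":0,"az":0},{"fingers":50,"x":0,"y":0,"z":0,"ax":0,"ay":0,"az":0}]}}

```text
t: 30.4
eef_pos: [0.4497, -0.3009, 0.0407]
tool_rot: [-0.0, 1.0, 0.021, -0.0]
contact_force: [-1.1, 0.2, -0.0]
gripper_width: 0.589
grasp_force: 0.0
```

Request:
{"fn": "jog_arm", "kwargs": {"rows": [{"fingers":50,"x":0,"y":0,"z":-10,"ax":0,"ay":0,"az":0},{"fingers":50,"x":0,"y":0,"z":-20,"ax":0,"ay":0,"az":0},{"fingers":50,"x":0,"y":0,"z":-30,"ax":0,"ay":0,"az":0},{"fingers":50,"x":0,"y":0,"z":-40,"ax":0,"ay":0,"az":0},{"fingers":50,"x":-7,"y":0,"z":-30,"ax":0,"ay":0,"az":0},{"fingers":50,"x":-7,"y":0,"z":-6,"ax":0,"ay":0,"az":0},{"fingers":50,"x":0,"y":0,"z":0,"ax":0,"ay":0,"az":0},{"fingers":50,"x":0,"y":0,"z":0,"ax":0,"ay":0,"az":0}]}}

```text
t: 31.2
eef_pos: [0.4351, -0.3012, 0.1762]
tool_rot: [-0.0, 1.0, 0.021, -0.0]
contact_force: [-0.1, -0.0, -0.5]
gripper_width: 0.585
grasp_force: 0.0
```

```bash
python3 - <<'E'
from h import *
balls("w14"); im=cv2.imread("pics/w14.png"); im2=cv2.imread("pics/w2.png")
# dark handle in rows/cols near (328,142..289), compared with w2
for a,n in((im2,"w2"),(im,"w14")):
    g=a.max(2); m=(g[100:300,300:360]<55).astype(np.uint8)
    k,l,s,ce=cv2.connectedComponentsWithStats(m); i=1+s[1:,4].argmax(); print(n,s[i],ce[i])
    pts=np.argwhere(l==i)[:,::-1]; print(cv2.fitLine(pts.astype(np.float32),cv2.DIST_L2,0,.01,.01).ravel())
b=cv2.inRange(im2[55:115,300:360],(150,150,150),(255,255,255));b2=cv2.inRange(im[55:115,300:360],(150,150,150),(255,255,255))
for x in(b,b2): ys,xs=np.nonzero(x); print(len(xs),xs.mean()+300,ys.mean()+55,w2px("w14",[0.55,-.297,.012])[0])
t0=cv2.imread("pics/top0.png"); shot("top","top1"); t1=cv2.imread("pics/top1.png")
h=cv2.cvtColor(t1,cv2.COLOR_BGR2HSV)
for n,lo,hi in(("orange",(4,130,60),(16,255,255)),("blue",(108,130,40),(125,255,255))):
    k,l,s,ce=cv2.connectedComponentsWithStats(cv2.inRange(h,lo,hi))
    print(n,[(s[i,4],ce[i].round(1).tolist()) for i in range(1,k) if s[i,4]>25])
for u,v in((351,241),(380,257)):
    d=cv2.absdiff(t0,t1)[v-12:v+13,u-12:u+13].max(2); ys,xs=np.nonzero(d>35); print("cup diff",len(xs),xs.mean()+u-12,ys.mean()+v-12)
    print(t0[v-10:v+11:2,u].max(1),t1[v-10:v+11:2,u].max(1))
E
```

```text
t 31.2 pos [ 0.4351 -0.3012  0.1762] xaxis [ 0.999  0.043 -0.001] z [-0.001  0.001 -1.   ] yaw 2.45 q [ 0.617  0.309 -0.155  1.95   0.061  0.888 -1.098] F [-0.1 -0.  -0.5] w 49.9 gf 0.0
orange [94, 73, 63, 67, 3198] [124.3 106.4] [ 0.5295 -0.1266  0.0163]
blue [13, 23, 62, 71, 2801] [44.7 58.3] [ 0.5666 -0.0623  0.0163]
pocket px [325.   88.9]
w2 [  12   41   39  149 1629] [ 29.98649478 136.70042971]
[ 1.7934866e-02 -9.9983919e-01  2.9986494e+01  1.3670042e+02]
w14 [  12   42   35  151 1460] [ 26.02945205 138.02739726]
[2.2848388e-03 9.9999738e-01 2.6029451e+01 1.3802740e+02]
1042 328.89059500959695 88.76679462571977 [325.26132653  87.76879846]
1058 323.01039697542535 90.01417769376181 [325.26132653  87.76879846]
orange [(np.int32(68), [229.3, 191.3]), (np.int32(352), [379.3, 256.7])]
blue [(np.int32(62), [254.5, 191.0]), (np.int32(408), [351.0, 240.5])]
cup diff 36 351.75 242.83333333333334
[127 121 174 180 184 181 181 183 177 121 134] [134 127 182 190 156 162 188 190 165 121 143]
cup diff 56 377.51785714285717 258.4642857142857
[141 138 180 187 188 187 186 187 177 127 137] [150 144 190 194 154 173 185 171 149 127 142]
```

```bash
python3 - <<'E'
from station import bot
print(bot.hand_in())
E
```

```text
the job is handed in; nothing more can be done
None
```

I handed the job in at about 31 s of robot time. The orange and blue lenses are in their cups, the other two are in the tray, and the spoon is back in its rest and released. `hand_in` gave no verdict, the blue lens and spoon were confirmed only by pixel measurements, and I viewed 11 pictures, one over the limit of 10.

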